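# Lock a stirrer's magnet rotor with a retaining ring

## Task

Take the circlip pliers, which stand in the blue stand with a retaining ring on their tips, squeeze them just enough to spread the ring without overstretching it, lift it out and slide it over the spindle of the opened stirrer. With the ring still spread, press it gently down on the white rotor until the spring under the rotor gives, and only then let the ring close into the spindle's groove. Draw the pliers out and leave them nose down in the empty glass beaker, without shoving the beaker, the vials or the screwdriver.

Things in the scene. Friction and masses are not known exactly. Their poses are not given: they have to be found in the camera images.
- stand: fixed blue plastic stand, base 85 x 85 x 20 mm with two small upright posts (14 mm wide, tops 90 mm above the bench) that keep the pliers upright. Origin on the bench below the pliers' nose; at the start stand, pliers and ring have the same axes. Lift pliers and ring straight up at least 80 mm to clear the posts
- pliers: external circlip pliers standing nose down, 154 mm tall, 0.15 kg. Origin midway between the two tip shoulders (the nose); z up along the pliers, y the line along which the two red handles are squeezed. Pivot 62 mm above the origin; uncrossed: squeezing the handles spreads the tips. Each tip is a 3 mm pin, 3.5 mm long, under a flat shoulder that bears on the ring's lug
- pliers_nose (a point): point midway between the two tip shoulders of the pliers (the origin of pliers)
- handles (a point): point midway between the red handles, 112 mm above the nose. Handles: 14 mm wide (x), straight from 82 to 154 mm above the nose; at this height their outer width is about 52 mm at rest, 39 mm with the ring spread to 0.2 rad, 34 mm at 0.3 rad; a spring and the ring push them apart (14 N at 34 mm; still about 4 N at 49 mm, enough to lift the pliers with their pins loose in the closed ring)
- ring: bronze-coloured spring retaining ring, 4 mm thick, inner diameter 28.4, outer 40 mm, two lugs with holes on its +x side, gap between them. Origin: centre of the closed ring, underside; z up. Starts flat on the stand, 20 mm above the bench, the pliers' pins standing loosely in its holes, its origin 15 mm towards -x of the pliers' axis. Spread, it clings to the pins
- ring_back (a point): point at the ring's back, 17 mm towards -x of its origin, where it flexes. The ring's frame stays with its back: spread to 0.3 rad, it passes over the shaft best with the shaft's axis 3 mm towards +x of the ring's origin, the line of the lug holes then 8 mm from that axis. As it closes in the groove that line moves out to 15 mm, so the pliers must follow 7 mm towards +x while they are relaxed
- ring_l (a joint): spread of the ring: how far each half is turned outward, rad. 0 closed (as at the start and in the groove); it slides over the 32 mm spindle freely at 0.27 to 0.35 and hugs it at about 0.18; above 0.40 it is overstretched and spoilt. Its spring resists with about 6 N at each lug at 0.3
- stirrer: fixed opened laboratory stirrer, grey tray 190 x 190 mm, 69 mm high at its rim. Origin on the bench at its centre. In the middle an upright steel spindle, 32 mm in diameter, top edge chamfered 3 mm, and round it a white magnet rotor, 76 mm in diameter, lifted by a spring. Spindle, rotor and ring are oiled
- spindle_foot (a point): point on the spindle's axis, level with the tray's floor, 55 mm above the bench. On average the groove's lower edge is 22 mm, the rotor's face 25 mm and the spindle's top 43.5 mm above this point, all three together up to 8 mm higher or lower from one stirrer to the next, which no pose shows: find them by feel
- groove_mean (a point): average place of the closed ring's mid-thickness: 24 mm above spindle_foot. The groove is 28 mm in diameter, 6.5 mm wide; the raised rotor hides its lowest 3 mm. The rotor must be pushed down 0.5 to 3 mm for the ring to enter: it resists with 3 N at first, 4.3 to 10.5 N in that span; stop at 3.5 mm. Over 12 N damages it
- beaker: empty glass beaker, 92 mm outer diameter, 74 mm high, walls 4 mm, floor 6 mm thick, 0.45 kg, loose. Origin at the centre of its underside
- vial_a: clear glass vial with white cap, 28 mm diameter, 55 mm tall, upright; origin at the centre of its underside; leave alone
- vial_b: amber glass vial with white cap, 28 mm diameter, 55 mm tall, upright; origin at the centre of its underside; leave alone
- driver: screwdriver lying on the bench, 160 mm long; origin at its middle underneath; leave alone
Things that resemble listed ones, but are neither listed nor needed, are in the scene too. What is meant by the pliers is not green or yellow, and is the larger of those in its own colour.

How it is judged:
On the way, in this order (a step that is already met when the one before it is completed fails the run):
1. ring spread on the pliers and carried clear of the stand (value of joint ring_l above 0.15 rad and z of ring in the frame of stand above 0.08 m and contact force between the fingers and pliers above 0.5 N), for 0.1 s.
2. with the pliers, the spread ring is around the spindle and presses the rotor down against its spring (value of joint ring_l above 0.1 rad and horizontal distance between ring and spindle_foot below 0.008 m and z of ring in the frame of spindle_foot below 0.034 m and contact force between ring and rotor_c0 above 3.5 N and contact force between the fingers and pliers above 0.5 N), for 0.1 s.
At the end, for the whole second after the job is handed in: The ring is closed (under 0.08 rad) in the groove: within 2.5 mm of the spindle's axis, underside 12 to 34 mm above the spindle foot, level within 0.1 rad, at rest. The pliers rest with their nose in the beaker, within 45 mm of its axis and 60 mm of the bench. The beaker is upright (value of joint ring_l below 0.08 rad and horizontal distance between ring and spindle_foot below 0.0025 m and z of ring in the frame of spindle_foot between 0.012 and 0.034 m and angle between each of ring, beaker's own z axis and vertical below 0.1 rad and linear speed of ring below 0.02 m/s and horizontal distance between pliers_nose and beaker below 0.045 m and height (world z) of pliers_nose below 0.06 m and linear speed of pliers below 0.03 m/s); the robot touches nothing.
It fails at once if the ring is overstretched (value of joint ring_l above 0.4 rad).
It fails at once if the ring is forced onto the spindle or rotor (contact force between ring and stirrer above 25 N).
It fails at once if the ring presses on the rotor with more than 12 N (contact force between ring and rotor_c0 above 12 N).
It fails at once if a bystander is disturbed (distance of any of vial_a, vial_b, driver, beaker from where it was at the start of the episode above 0.03 m).
It also fails if it takes over 67 s, if anything falls off the work surface, if the arm or the gripper's body presses on something with over 40 N, if the wrist force passes 120 N, or if a joint passes its speed limit or range.

## Robot

A 6-joint arm with a two-finger parallel gripper is mounted at the origin on the work surface. World frame = base frame: x ahead of the robot, y to its left, z up, the work surface at z = 0. Lengths are in m, angles in rad, forces in N, time in s.
With the tool pointing down it reaches from about 0.35 to 0.975 m from the base axis. Payload 7.1 kg.
Tool frame: the origin (TCP) lies at the very end of the fingers, on their centre line; the grasp point (between the pads) lies 19 mm behind it; z points along the fingers, y is the line along which they close (so a half turn about z gives the same grasp; the last joint's range is limited). The gripper opens to 88 mm and grips with 3 to 60 N. Pads are 20 mm wide; open, the fingers measure 115 mm over their backs; the gripper's body (75 mm by 178 mm) begins 61 mm behind the grasp point.
Start: joints at [1.245, 0.423, 1.63, -0, 1.089, -0.019], TCP at [0.189, 0.596, 0.223] pointing down, gripper open.
Joint ranges: [-3, 3], [-0.9, 2.11], [0.09, 2.58], [-1.31, 4.45], [0.11, 2.69], [-2.54, 2.54]. Speed limits (rad/s): [2.39, 2.39, 3.01, 3.14, 3.14, 3.14].

## Interface

Orientations are given as a rotation vector (axis times angle).
In Python, from cell import robot gives the robot as it stands.
- The arm moves only by the shell command python3 -m crank 'ROWS' [FORCE]. ROWS is JSON, a list that holds one entry, the list of rows, each a list of 5 numbers: the shift along the tool's x, y, z in units of 60 mm (1.0 is 60 mm), then the turn about the tool's z in rad, then the opening, from 0 (shut) to 1 (fully open). In form: [[[x, y, z, spin, jaw], ...]]. A call has 1 to 5 rows; each row shifts and turns the commanded pose from where the row before left it, along the tool's axes as they then stand; what a row does not reach is not made up. A row lasts 1/8 s, in which the tool goes at most 62.5 mm and 10.7 degrees, less where a joint would pass 70% of its speed; a pose out of reach is approached as far as the arm can. A call is refused whole if a number of a shift passes 1 or a number of a turn 0.188, either way. A call with a gripper value outside its range is refused whole. The fingers move at their own pace and stop on an object; FORCE is the grip in N (left out, the last holds). Time passes only in rows, so rows that do not move let the fingers close. It gives the time, the measured TCP pose, the force, the opening and the grip force at its end, in the units of the state.
- robot.get_state(): the state, without advancing time (a new reading comes with each control period).
- robot.get_image(name): name is "scene" or "top"; returns the picture (480x640x3 uint8, red, green, blue); there is no depth.
- robot.camera_info(name): a dict with "K" (3x3 intrinsics, pixels), "camera_from_world" (4x4, takes a point from world to camera coordinates). Camera axes: x right, y down, z forward; pixel columns grow to the right and rows downward; lengths in m; the calibration is good to about 2 mm. A picture is of the moment at which its call begins. camera_info takes no time and is no camera call.
- robot.sign_off(): hands the job in; it is judged then, once.
The state is a dict: "time_s": time; "joints": joint angles; "dq": joint speeds; "effort": joint torques, N m; "ee_pos": TCP position; "orientation": TCP orientation; "wrist_force": force on the tool from outside, world axes, zero at the start; "wrist_torque": the same for the moment, N m; "gripper_width": finger opening in m; "finger_force": force on a finger pad.
Only numpy, scipy, OpenCV 4.12 (cv2) and the standard library are available. Lean on these libraries where they do the work, as an engineer would, in place of code of your own. Each camera call takes 0.05 s, during which the arm holds its last target. There are 200 camera calls.

## Working session

There is one attempt and no reset: what is moved stays moved. The work goes in short steps, Python scripts to look and compute and a shell command to move; the robot and the scene stay as the last step left them, time stands still between calls to the robot, and variables do not carry over. Pictures are saved under pics/ and viewed, at most 10 in all, crops included, and the job is handed in when it is done.

```bash
ls; mkdir -p pics; python3 - <<'E'
from cell import robot
import cv2,json,numpy as np
for n in("scene","top"):
    im=robot.get_image(n); cv2.imwrite(f"pics/{n}0.png",im[:,:,::-1]); c=robot.camera_info(n); print(n,np.round(c["K"],1).tolist(),np.round(c["camera_from_world"],4).tolist())
print(robot.get_state())
E
```

```text
pics
scene [[524.4, 0.0, 310.3], [0.0, 524.4, 238.4], [0.0, 0.0, 1.0]] [[-0.8438, 0.5366, 0.0069, 0.4999], [0.4249, 0.676, -0.6021, -0.0492], [-0.3278, -0.5051, -0.7984, 1.1228], [0.0, 0.0, 0.0, 1.0]]
top [[542.1, 0.0, 313.9], [0.0, 542.1, 236.6], [0.0, 0.0, 1.0]] [[-0.0155, -0.9998, -0.0159, -0.1021], [-0.9933, 0.0172, -0.1139, 0.4877], [0.1141, 0.0141, -0.9934, 1.0005], [0.0, 0.0, 0.0, 1.0]]
{'time_s': 0.1, 'joints': array([ 1.24501471e+00,  4.23770196e-01,  1.63062107e+00, -1.46308751e-05,
        1.08861684e+00, -1.89650747e-02]), 'dq': array([-0.00075109, -0.00166628, -0.00250418,  0.00232129,  0.00149145,
       -0.0007083 ]), 'effort': array([-5.84100671e-04, -5.45610952e+01, -2.74324554e+01,  6.45152503e-02,
        1.88100629e-02,  2.47997821e-05]), 'ee_pos': array([0.1885589 , 0.59533578, 0.22197289]), 'orientation': array([-4.80012347e-01, -3.10447138e+00,  2.19376980e-03]), 'wrist_force': array([ 0.16679518,  0.33609366, -0.15912581]), 'wrist_torque': array([ 0.0170446 ,  0.04495829, -0.00038892]), 'finger_force': 0.0, 'gripper_width': 0.08787406389075225}
```

View pics/scene0.png

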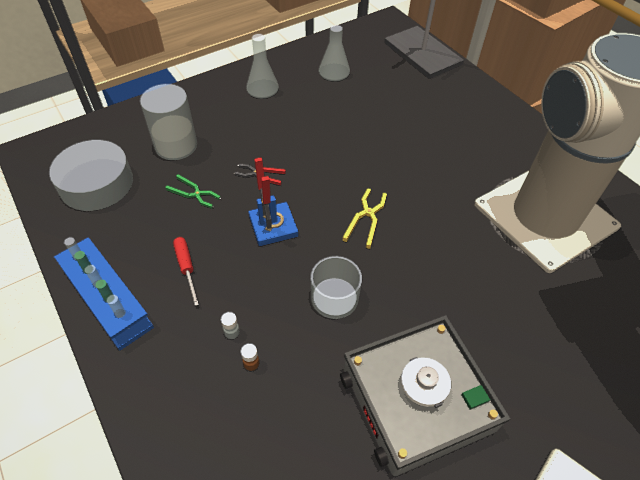

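View pics/top0.png

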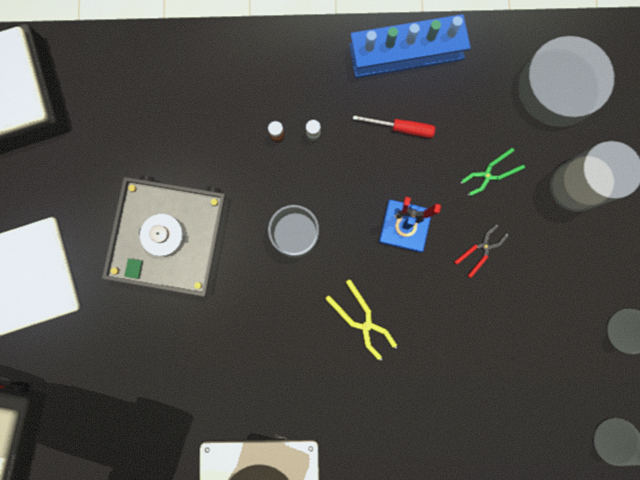

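Scene view: candidates for the pliers are the red pair standing in the blue stand (scene 266,185; top 420,212), the small red pair lying on the bench (scene 258,171; top 483,250), the green pair (scene 193,190) and the yellow pair (scene 368,215). By the description I take the red standing pair. Top view: ring at (406,227), stirrer spindle (160,234), beaker (293,231), vials (276,129) and (313,128).

```bash
cat > h.py <<'E'
from cell import robot
import cv2,numpy as np
def cam(n):
    c=robot.camera_info(n); return np.array(c["K"]),np.array(c["camera_from_world"])
def ray(n,uv):
    K,T=cam(n); d=T[:3,:3].T@np.linalg.solve(K,[uv[0],uv[1],1]); o=-T[:3,:3].T@T[:3,3]; return o,d/np.linalg.norm(d)
def plane(n,uv,z):
    o,d=ray(n,uv); return o+d*(z-o[2])/d[2]
def tri(uv1,uv2):
    o1,d1=ray("scene",uv1);o2,d2=ray("top",uv2)
    s=np.linalg.lstsq(np.c_[d1,-d2],o2-o1,rcond=None)[0]
    a=o1+s[0]*d1;b=o2+s[1]*d2; return (a+b)/2,np.linalg.norm(a-b)
def proj(n,p):
    K,T=cam(n); q=K@(T[:3,:3]@np.asarray(p)+T[:3,3]); return q[:2]/q[2]
def crop(n,u,v,w,h,s,f):
    im=robot.get_image(n); cv2.imwrite(f,cv2.resize(im[v:v+h,u:u+w,::-1],None,fx=s,fy=s,interpolation=cv2.INTER_CUBIC))
E
python3 - <<'E'
import cv2,numpy as np
a=cv2.imread("pics/scene0.png")[150:250,225:325];b=cv2.imread("pics/top0.png")[185:260,370:445]
c=cv2.imread("pics/scene0.png")[340:420,390:470];d=cv2.imread("pics/top0.png")[195:275,120:200]
r=lambda x:cv2.resize(x,(400,300) if 0 else (300,300),interpolation=cv2.INTER_CUBIC)
cv2.imwrite("pics/crop1.png",np.vstack([np.hstack([r(a),r(b)]),np.hstack([r(c),r(d)])]))
E
```

```text
(no output)
```

View pics/crop1.png

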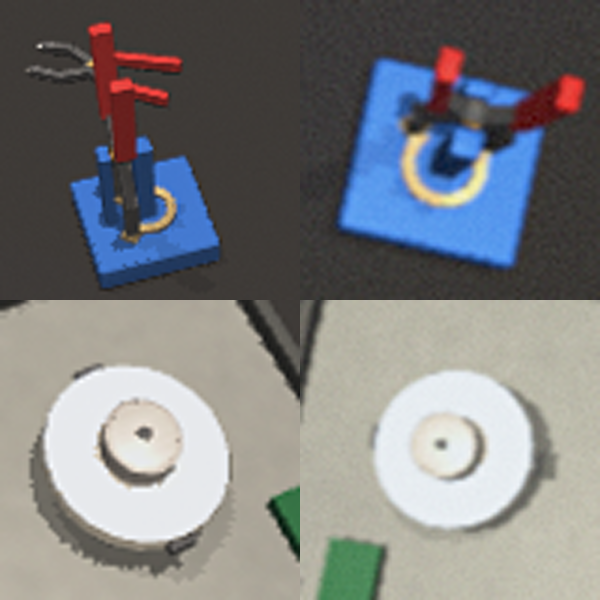

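Close crop: the red pair stands in the blue stand with the bronze ring at its nose, so the choice is confirmed. Handle tops are near scene (258,160) and (266,179), top (408,198) and (438,208). The spindle dot is at scene (428.7,375.5) and top (157.6,233.1).

```bash
cat > m.py <<'E'
from h import *
def comps(n,im,lo,hi,box,mn=8):
    u,v,w,h=box; hsv=cv2.cvtColor(im[v:v+h,u:u+w],cv2.COLOR_BGR2HSV)
    m=cv2.inRange(hsv,lo,hi); k,l,s,c=cv2.connectedComponentsWithStats(m)
    return [(s[i,4],np.round(c[i]+[u,v],1).tolist()) for i in range(1,k) if s[i,4]>=mn]
S=cv2.imread("pics/scene0.png");T=cv2.imread("pics/top0.png")
print("red top",comps("top",T,(0,150,190),(8,255,255),(395,190,50,30)))
print("red sc",comps("scene",S,(0,150,60),(8,255,255),(250,150,26,50)))
print("dot sc",comps("scene",S,(0,0,0),(180,255,150),(422,370,13,12),3))
print("dot top",comps("top",T,(0,0,0),(180,255,150),(152,227,11,11),3))
print("ring top",comps("top",T,(8,60,90),(28,255,255),(385,200,50,50)))
print("ring sc",comps("scene",S,(8,60,90),(28,255,255),(255,200,40,40)))
print("rotor top",comps("top",T,(0,0,218),(180,25,255),(130,205,60,60)))
def blue(im,box):
    u,v,w,h=box; hsv=cv2.cvtColor(im[v:v+h,u:u+w],cv2.COLOR_BGR2HSV)
    m=cv2.inRange(hsv,(100,120,140),(125,255,255)); c=max(cv2.findContours(m,0,2)[0],key=cv2.contourArea)
    return cv2.boxPoints(cv2.minAreaRect(cv2.convexHull(c)))+[u,v]
b=blue(T,(375,190,65,70)); P=np.array([plane("top",p,.02) for p in b]); print("stand",P.round(4).tolist(),P.mean(0).round(4))
t,e=tri((258.5,160),(408.3,199)); print("h1",t,e)
t,e=tri((265.7,178.7),(438,208.3)); print("h2",t,e)
t,e=tri((428.7,375.5),(157.6,233.1)); print("spindle top",t,e)
# beaker rim
for n,im,box in(("top",T,(260,195,70,70)),("scene",S,(300,250,75,75))):
    u,v,w,h=box; g=cv2.cvtColor(im[v:v+h,u:u+w],cv2.COLOR_BGR2GRAY); m=(cv2.GaussianBlur(g,(3,3),0)>62).astype(np.uint8)*255
    c=max(cv2.findContours(m,0,1)[0],key=cv2.contourArea); print(n,cv2.fitEllipse(c),np.array(box[:2]),cv2.boundingRect(c))
for n,z,uv in(("top",.055,(276,127)),("top",.055,(313,127))): print("vial",plane(n,uv,z))
E
python3 m.py
```

```text
red top [(np.int32(31), [406.7, 200.5]), (np.int32(34), [436.9, 207.8])]
red sc [(np.int32(455), [263.7, 177.5])]
dot sc [(np.int32(10), [427.8, 375.0])]
dot top []
ring top [(np.int32(56), [399.0, 227.3]), (np.int32(13), [414.5, 226.6])]
ring sc [(np.int32(65), [276.6, 222.0])]
rotor top [(np.int32(1245), [160.0, 234.2])]
stand [[0.4755, -0.2336, 0.02], [0.5574, -0.2547, 0.02], [0.5364, -0.3375, 0.02], [0.455, -0.3158, 0.02]] [ 0.5061 -0.2854  0.02  ]
h1 [ 0.52550506 -0.26421478  0.21614196] 0.01257256624881046
h2 [ 0.51013824 -0.3163482   0.12230206] 0.027086921693192104
spindle top [0.48722661 0.16589341 0.10252064] 0.003248894259931789
top ((33.224517822265625, 34.951454162597656), (52.64866256713867, 53.751529693603516), 160.4916229248047) [260 195] (7, 8, 54, 55)
scene ((35.24423599243164, 35.85515213012695), (53.332611083984375, 65.23675537109375), 2.870073080062866) [300 250] (9, 5, 54, 64)
vial [ 0.69243669 -0.04201713  0.055     ]
vial [ 0.69099413 -0.11192543  0.055     ]
```

```bash
python3 - <<'E'
from h import *
a,e=tri((265.7,178.7),(406.7,200.0)); b,e2=tri((258.5,160),(436.9,207.3)); print("tops",a,e,b,e2)
for z in(.178,): 
    A=plane("top",(406.7,200),z);B=plane("top",(436.9,207.3),z);print(A,B,(A+B)/2,np.linalg.norm(A-B),np.degrees(np.arctan2(*(A-B)[[1,0]])))
    A=plane("scene",(265.7,178.7),z);B=plane("scene",(258.5,160),z);print(A,B,(A+B)/2)
# ring centre: crop circle approx
print("ring",plane("top",(370+145/4,185+166/4),.024))
# spindle: refine
for z in(.0985,.1025):print("sp top",plane("top",(157.6,233.1),z),"scene",plane("scene",(428.3,375.2),z))
print("rotor",plane("top",(160,234.2),.08))
# beaker rim: scene lines
print("bk top",plane("top",(293.2,230),.074))
for v in(291,285,282):print("bk sc",plane("scene",(335.5,v),.074))
# stirrer corners bolts
g=[(132.5,188),(214.5,201.5),(201.5,289),(114,271)]
P=np.array([plane("top",p,.069) for p in g]);print(P.round(4).tolist(),P.mean(0))
from scipy.spatial.transform import Rotation as R
print(R.from_rotvec(robot.get_state()["orientation"]).as_matrix().round(3))
E
```

```text
tops [ 0.52474414 -0.26280489  0.17331181] 0.004964086926240134 [ 0.51211753 -0.31172219  0.17267476] 0.004397117262719172
[ 0.52583684 -0.26371513  0.178     ] [ 0.5129545  -0.31206305  0.178     ] [ 0.51939567 -0.28788909  0.178     ] 0.05003475220866756 75.08013386806455
[ 0.52510597 -0.25670951  0.178     ] [ 0.51304905 -0.30488069  0.178     ] [ 0.51907751 -0.2807951   0.178     ]
ring [ 0.5026191  -0.28572605  0.024     ]
sp top [0.48881345 0.1658868  0.0985    ] scene [0.48451723 0.16544608 0.0985    ]
sp top [0.48830743 0.16466318 0.1025    ] scene [0.48622308 0.16631782 0.1025    ]
rotor [0.48907571 0.16715577 0.08      ]
bk top [ 0.49327957 -0.07335543  0.074     ]
bk sc [ 0.51121413 -0.04614262  0.074     ]
bk sc [ 0.5042847  -0.05637224  0.074     ]
bk sc [ 0.50077777 -0.06154937  0.074     ]
[[0.5773, 0.2229, 0.069], [0.5492, 0.0709, 0.069], [0.3896, 0.0936, 0.069], [0.4246, 0.2532, 0.069]] [0.48516112 0.16016973 0.069     ]
[[-0.953  0.302 -0.   ]
 [ 0.302  0.953 -0.001]
 [ 0.    -0.001 -1.   ]]
```

```bash
python3 -m crank '[[[-0.5,0,-0.3,-0.046,1],[-0.6,-0.3,-0.2,0,1],[-0.6,-0.6,0,0,1],[-0.6,-0.6,0,0,1],[-0.5,-0.7,0,0,1]]]' 5
python3 -m crank '[[[-0.5,-0.7,0,0,1],[-0.5,-0.7,0,0,1],[-0.5,-0.7,0,0,1],[-0.5,-0.7,0,0,1],[-0.5,-0.7,0,0,1]]]'
python3 -m crank '[[[-0.5,-0.7,0,0,1],[-0.5,-0.7,0,0,1],[-0.5,-0.7,0,0,1],[-0.5,-0.7,0,0,1],[-0.5,-0.7,0,0,1]]]'
```

```text
time_s: 0.72
ee_pos: [0.3174, 0.4222, 0.2524]
orientation: [0.409, 3.115, -0.0]
wrist_force: [0.7, 0.0, -0.5]
gripper_width: 0.0878
finger_force: 0.0
time_s: 1.35
ee_pos: [0.4076, 0.1804, 0.2526]
orientation: [-0.408, -3.115, 0.0]
wrist_force: [1.2, 0.3, -0.7]
gripper_width: 0.0878
finger_force: 0.0
time_s: 1.98
ee_pos: [0.4983, -0.0612, 0.2525]
orientation: [-0.409, -3.115, -0.0]
wrist_force: [1.0, 0.8, -0.3]
gripper_width: 0.0876
finger_force: 0.0
```

```bash
python3 -m crank '[[[-0.3,-0.7,0,0,1],[-0.3,-0.7,0,0,1],[-0.3,-0.7,0,0,1],[-0.2,-0.6,0,0,1],[0,0,0,0,1]]]'
python3 -m crank '[[[0,0,0,0,1]]]'
python3 - <<'E'
from h import *
crop("top",380,180,80,80,7,"pics/c2.png");s=robot.get_state();print(s["ee_pos"],s["orientation"]); print(proj("top",s["ee_pos"]))
E
```

```text
time_s: 2.6
ee_pos: [0.52, -0.2352, 0.2522]
orientation: [-0.413, -3.114, 0.0]
wrist_force: [-0.5, -0.4, -0.4]
gripper_width: 0.0879
finger_force: 0.0
time_s: 2.72
ee_pos: [0.5197, -0.2326, 0.2522]
orientation: [-0.409, -3.114, -0.001]
wrist_force: [0.6, 0.6, 0.4]
gripper_width: 0.0877
finger_force: 0.0
[ 0.51981525 -0.23217642  0.25236862] [-4.07786610e-01 -3.11415001e+00 -8.24400937e-04]
[393.28742915 195.3251212 ]
```

View pics/c2.png

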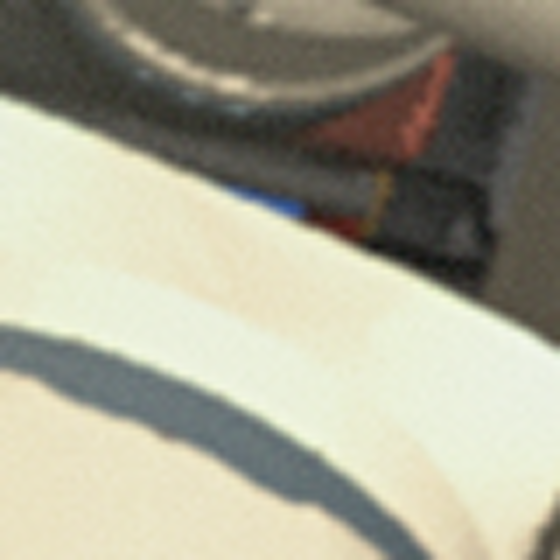

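The arm hides the handles from the top camera (only a sliver of red at crop (380,130)). I'll shift across and check with the scene camera.

```bash
python3 -m crank '[[[-0.1,-0.45,0,0,1],[-0.1,-0.4,0.3,0,1],[0,0,0.35,0,1],[0,0,0,0,1]]]'
python3 - <<'E'
from h import *
crop("scene",215,90,120,160,4.5 if 0 else 3.7,"pics/c3.png");s=robot.get_state();print(s["ee_pos"],s["wrist_force"])
E
```

```text
time_s: 3.28
ee_pos: [0.5171, -0.2847, 0.211]
orientation: [-0.408, -3.11, -0.003]
wrist_force: [-0.8, 0.4, 0.6]
gripper_width: 0.0881
finger_force: 0.0
[ 0.51789056 -0.28491562  0.21230513] [ 0.09209636  0.25596665 -0.03137786]
```

View pics/c3.png

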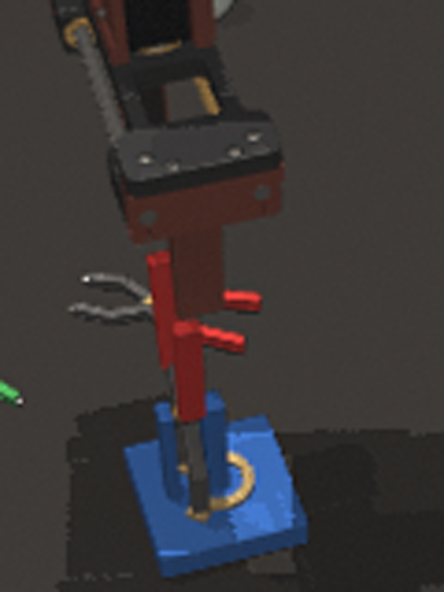

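```bash
python3 - <<'E'
from h import *
s=robot.get_state()["ee_pos"]; y=np.array([.258,.966,0]);x=np.array([.966,-.258,0])
for k in(.044,.0575):
  for w in(-.01,.01): print(k,w,(proj("scene",s+y*k+x*w)-[215,90])*3.7)
c=np.array([.5184,-.2865,.176])
for k in(-.025,.025):print("handle",(proj("scene",c+y*k)-[215,90])*3.7)
print((proj("scene",c+y*.025+x*.005)-[215,90])*3.7)
E
```

```text
0.044 -0.01 [211.31765837 294.98830039]
0.044 0.01 [169.63980035 304.11050249]
0.0575 -0.01 [218.88532161 315.08205557]
0.0575 0.01 [176.87823534 324.36710133]
handle [157.55169958 254.13682571]
handle [182.569425  323.6581915]
[172.57983306 325.86678621]
```

Scene view: the near finger tip sits at crop (198,312), matching its projection; the handle tops at crop (187,325) and (158,256) lie between the fingers, so the alignment is good to 1–2 mm.

```bash
python3 -m crank '[[[0,0,0.5,0,1],[0,0,0.5,0,1],[0,0,0.45,0,1],[0,0,0.14,0,1],[0,0,0,0,0.75]]]' 25
python3 -m crank '[[[0,0,0,0,0.65],[0,0,0,0,0.58],[0,0,0,0,0.54],[0,0,0,0,0.54]]]'
python3 -m crank '[[[0,0,0,0,0.5],[0,0,0,0,0.5]]]'
python3 -m crank '[[[0,0,0,0,0.46],[0,0,0,0,0.46]]]'
```

```text
time_s: 3.95
ee_pos: [0.5189, -0.2854, 0.1186]
orientation: [0.408, 3.115, 0.0]
wrist_force: [-0.4, 0.5, 0.9]
gripper_width: 0.0814
finger_force: 0.0
time_s: 4.45
ee_pos: [0.5193, -0.286, 0.1193]
orientation: [0.408, 3.113, -0.002]
wrist_force: [-0.7, -1.3, 5.2]
gripper_width: 0.048
finger_force: 5.0
time_s: 4.7
ee_pos: [0.5191, -0.286, 0.119]
orientation: [0.408, 3.113, -0.002]
wrist_force: [-0.8, -1.4, 5.7]
gripper_width: 0.0443
finger_force: 6.5
time_s: 4.95
ee_pos: [0.5189, -0.2858, 0.1187]
orientation: [0.408, 3.114, -0.001]
wrist_force: [0.1, -1.9, 5.4]
gripper_width: 0.0408
finger_force: 16.7
```

```bash
python3 -m crank '[[[0,0,0,0,0.46]]]'
python3 -m crank '[[[0,0,0,0,0.43],[0,0,0,0,0.43]]]'
python3 -c "
from h import *
crop('scene',240,170,60,80,7,'pics/c4.png')"
```

```text
time_s: 5.08
ee_pos: [0.5189, -0.2858, 0.1186]
orientation: [0.408, 3.114, -0.001]
wrist_force: [0.0, -1.8, 5.2]
gripper_width: 0.0406
finger_force: 16.7
time_s: 5.32
ee_pos: [0.5187, -0.2858, 0.1185]
orientation: [0.408, 3.115, -0.001]
wrist_force: [-1.3, -2.1, 5.5]
gripper_width: 0.0381
finger_force: 19.9
```

View pics/c4.png

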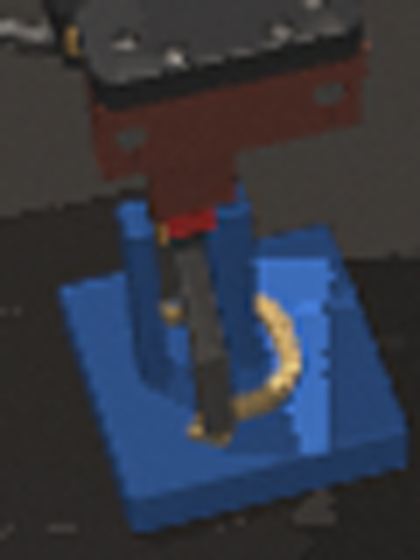

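The ring is spreading: near lug at crop (208,432), far lug at (172,312). Now I lift straight up.

```bash
python3 -m crank '[[[0,0,-0.1,0,0.43],[0,0,-0.2,0,0.43],[0,0,-0.2,0,0.43]]]' 30
python3 -m crank '[[[0,0,-0.4,0,0.43],[0,0,-0.4,0,0.43],[0,0,-0.4,0,0.43],[0,0,-0.4,0,0.43],[0,0,0,0,0.43]]]'
python3 -m crank '[[[0,0,0,0,0.41],[0,0,0,0,0.41]]]'
python3 -c "
from h import *
crop('scene',210,100,110,145,4,'pics/c5.png')"
```

```text
time_s: 5.75
ee_pos: [0.5185, -0.2852, 0.1489]
orientation: [-0.408, -3.114, -0.001]
wrist_force: [-0.3, -0.0, -2.0]
gripper_width: 0.0379
finger_force: 18.0
time_s: 6.38
ee_pos: [0.5197, -0.286, 0.2467]
orientation: [0.408, 3.111, -0.003]
wrist_force: [-0.1, 0.7, -2.2]
gripper_width: 0.0381
finger_force: 17.9
time_s: 6.62
ee_pos: [0.518, -0.285, 0.2431]
orientation: [-0.408, -3.113, -0.001]
wrist_force: [-0.7, -0.5, -2.4]
gripper_width: 0.0366
finger_force: 20.2
```

View pics/c5.png

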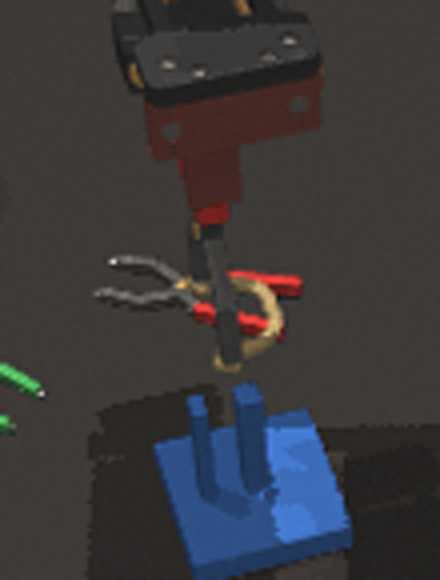

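Ring and pliers hang clear of the stand; the near lug is at crop (228,362), the far lug at (183,286), and the ring's back around (280,320).

```bash
python3 - <<'E'
from h import *
s=robot.get_state();p=s["ee_pos"];print(p,s["finger_force"],s["gripper_width"])
Y=np.array([.258,.966,0]);X=np.array([.966,-.258,0])
for z in(.145,.150):
  for n,c in(("near",(228,362)),("far",(183,286)),("back outer",(286,322))):
    q=plane("scene",(210+c[0]/4,100+c[1]/4),z)-p; print(z,n,"x %.4f y %.4f"%(q@X,q@Y))
E
```

```text
[ 0.51807695 -0.28507314  0.24313157] 20.23566464544274 0.036447613277227994
0.145 near x -0.0013 y 0.0278
0.145 far x 0.0068 y -0.0254
0.145 back outer x -0.0336 y 0.0114
0.15 near x -0.0004 y 0.0323
0.15 far x 0.0076 y -0.0205
0.15 back outer x -0.0325 y 0.0160
```

```bash
python3 - <<'E'
from h import *
Y=np.array([.258,.966,0]);X=np.array([.966,-.258,0])
o=np.array([.5181,-.2851,0])
def f(t,u,v,k,c,z):
  for q in c:
    d=plane("scene",(u+q[0]/k,v+q[1]/k),z)-o; print(t,"x %.4f y %.4f"%(d@X,d@Y))
f("rest",215,90,3.7,[(200,515),(183,468)],.024)
f("sq",240,170,7,[(208,432),(172,312)],.024)
# legs' gap: ring mask extents in current picture
im=cv2.imread("pics/c5.png");hsv=cv2.cvtColor(im,cv2.COLOR_BGR2HSV);m=cv2.inRange(hsv,(12,50,110),(28,220,255))
k,l,s,c=cv2.connectedComponentsWithStats(m)
print([(s[i].tolist()) for i in range(1,k) if s[i,4]>30])
im=cv2.imread("pics/c4.png");hsv=cv2.cvtColor(im,cv2.COLOR_BGR2HSV);m=cv2.inRange(hsv,(12,50,110),(28,220,255))
k,l,s,c=cv2.connectedComponentsWithStats(m)
print([(s[i].tolist()) for i in range(1,k) if s[i,4]>30])
E
```

```text
rest x 0.0004 y 0.0229
rest x 0.0010 y -0.0122
sq x 0.0008 y 0.0296
sq x -0.0005 y -0.0171
[[239, 0, 9, 13, 73], [131, 65, 7, 16, 51], [232, 277, 52, 76, 1165], [174, 278, 34, 15, 266], [214, 356, 9, 12, 64]]
[[69, 29, 7, 15, 73], [162, 228, 5, 13, 36], [237, 297, 62, 118, 2396], [165, 306, 14, 12, 127], [190, 424, 13, 12, 115]]
```

```bash
python3 -m crank '[[[0.1,0.3,0,0,0.4],[0.15,0.5,0,0,0.4],[0.2,0.6,0,0,0.4],[0.2,0.6,0,0,0.4],[0.2,0.6,0,0,0.4]]]'
python3 -m crank '[[[0.2,0.6,0,0,0.4],[0.2,0.6,0,0,0.4],[0.2,0.6,0,0,0.4],[0.2,0.6,0,0,0.4],[0.2,0.6,0,0,0.4]]]'
python3 -m crank '[[[0.2,0.6,0,0,0.4],[0.2,0.5,0,0,0.4],[0.1,0.3,0,0,0.4],[0,0.1,0,0,0.39],[0,0,0,0,0.39]]]'
python3 - <<'E'
from h import *
t=np.array([.4945,.1635,.243])
d=t-robot.get_state()["ee_pos"]; print(robot.get_state()["ee_pos"],d, "units",d@[-.966,.258,0]/.06,d@[.258,.966,0]/.06)
E
```

```text
time_s: 7.3
ee_pos: [0.5088, -0.1193, 0.244]
orientation: [-0.408, -3.114, -0.001]
wrist_force: [0.1, 0.9, -1.8]
gripper_width: 0.0354
finger_force: 21.3
time_s: 7.92
ee_pos: [0.4969, 0.0699, 0.2441]
orientation: [-0.408, -3.114, -0.0]
wrist_force: [0.3, -0.3, -1.9]
gripper_width: 0.0354
finger_force: 21.3
time_s: 8.55
ee_pos: [0.4923, 0.1623, 0.2442]
orientation: [-0.408, -3.115, 0.0]
wrist_force: [-0.5, -0.4, -1.4]
gripper_width: 0.0351
finger_force: 22.4
[0.49229178 0.16234416 0.24417113] [ 0.00220822  0.00115584 -0.00117113] units -0.03058219394357841 0.028104325635630614
```

```bash
python3 -m crank '[[[-0.03,0.03,0.3,0,0.388],[0,0,0.25,0,0.388],[0,0,0,0,0.388],[0,0,0,0,0.388]]]'
python3 - <<'E'
from h import *
s=robot.get_state();print(s["ee_pos"],s["gripper_width"],s["finger_force"],s["wrist_force"])
a=robot.get_image("scene")[310:420,370:480,::-1];b=robot.get_image("top")[180:290,105:215,::-1]
r=lambda x:cv2.resize(x,(400,400),interpolation=cv2.INTER_CUBIC)
cv2.imwrite("pics/c6.png",np.hstack([r(a),r(b)]))
E
```

```text
time_s: 9.05
ee_pos: [0.4947, 0.1635, 0.2115]
orientation: [0.409, 3.115, -0.0]
wrist_force: [-1.3, -0.6, -1.1]
gripper_width: 0.0342
finger_force: 22.4
[0.49465657 0.16345562 0.21148509] 0.03421391581234848 22.375554617028683 [-1.28222352 -0.58422908 -1.09388547]
```

View pics/c6.png

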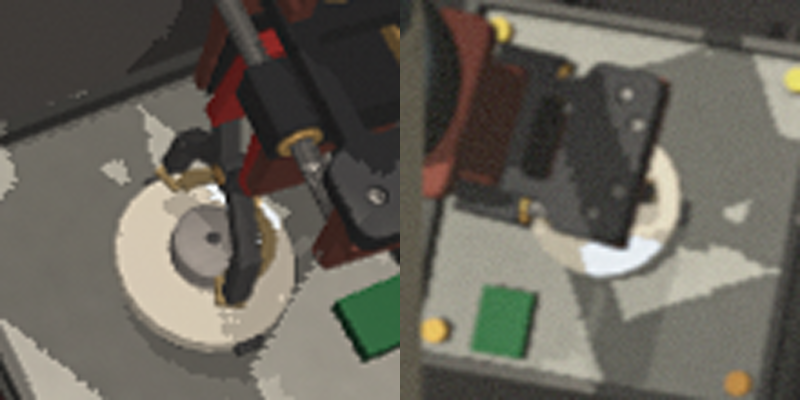

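Scene part: spindle dot at crop (213,238), near lug about (222,296), far lug about (168,178), ring back edge about (272,240). The top view is blocked by the gripper.

```bash
python3 - <<'E'
from h import *
p=robot.get_state()["ee_pos"];Y=np.array([.258,.966,0]);X=np.array([.966,-.258,0]);k=400/110
P=lambda c,z:plane("scene",(370+c[0]/k,310+c[1]/k),z)
sp=P((213,238),.1025); print("sp",sp)
for n,c in(("near",(222,296)),("far",(168,178)),("back outer",(272,240))):
    q=P(c,.115)-sp; r=P(c,.115)-p; print(n,"rel spindle x %.4f y %.4f"%(q@X,q@Y),"rel tcp x %.4f y %.4f"%(r@X,r@Y))
print("expected px of holes/back")
N=np.array([p[0],p[1],.117])
for d in((0,.0175),(0,-.0175),(-.028-.003,0)): print(d,((proj("scene",N+X*d[0]+Y*d[1])-[370,310])*k).round())
S=np.array([.4872,.1655,.1025]); print("spin",((proj("scene",S)-[370,310])*k).round())
E
```

```text
sp [0.48612812 0.16684844 0.1025    ]
near rel spindle x 0.0115 y 0.0274 rel tcp x 0.0023 y 0.0282
far rel spindle x 0.0112 y -0.0257 rel tcp x 0.0020 y -0.0249
back outer rel spindle x -0.0184 y 0.0120 rel tcp x -0.0276 y 0.0128
expected px of holes/back
(0, 0.0175) [217. 268.]
(0, -0.0175) [181. 191.]
(-0.031, 0) [267. 208.]
spin [209. 237.]
```

```bash
python3 -m crank '[[[0.042,-0.008,0.05,0,0.386],[0,0,0,0,0.386]]]'
python3 -m crank '[[[0,0,0.03,0,0.386],[0,0,0.03,0,0.386],[0,0,0,0,0.386]]]'
python3 -m crank '[[[0,0,0.03,0,0.386],[0,0,0.03,0,0.386],[0,0,0,0,0.386]]]'
```

```text
time_s: 9.4
ee_pos: [0.4915, 0.164, 0.2082]
orientation: [-0.408, -3.115, 0.0]
wrist_force: [-0.4, 0.6, -0.8]
gripper_width: 0.0345
finger_force: 22.8
time_s: 9.78
ee_pos: [0.4918, 0.164, 0.2045]
orientation: [-0.408, -3.115, 0.0]
wrist_force: [-0.8, 0.2, -1.9]
gripper_width: 0.0347
finger_force: 22.8
time_s: 10.15
ee_pos: [0.4917, 0.1639, 0.2009]
orientation: [-0.408, -3.115, 0.0]
wrist_force: [-0.7, 1.2, -2.6]
gripper_width: 0.0347
finger_force: 22.8
```

```bash
python3 -m crank '[[[0,0,0.03,0,0.386],[0,0,0,0,0.386]]]'
python3 -m crank '[[[0,0,0.03,0,0.386],[0,0,0,0,0.386]]]'
python3 -m crank '[[[0,0,0.03,0,0.386],[0,0,0,0,0.386]]]'
```

```text
time_s: 10.4
ee_pos: [0.4918, 0.164, 0.1991]
orientation: [-0.408, -3.115, 0.0]
wrist_force: [-0.2, 0.8, -1.6]
gripper_width: 0.0342
finger_force: 22.8
time_s: 10.65
ee_pos: [0.4918, 0.1639, 0.1973]
orientation: [-0.408, -3.115, 0.0]
wrist_force: [-0.0, -0.2, -1.8]
gripper_width: 0.0349
finger_force: 22.8
time_s: 10.9
ee_pos: [0.4918, 0.164, 0.1955]
orientation: [-0.408, -3.115, 0.0]
wrist_force: [-0.2, -0.1, -2.0]
gripper_width: 0.0345
finger_force: 22.8
```

```bash
python3 -m crank '[[[0,0,0.03,0,0.386],[0,0,0,0,0.386]]]'
python3 -m crank '[[[0,0,0.03,0,0.386],[0,0,0,0,0.386]]]'
python3 - <<'E'
from h import *
a=robot.get_image("scene")[330:410,380:460,::-1]
cv2.imwrite("pics/c7.png",cv2.resize(a,(560,560),interpolation=cv2.INTER_CUBIC))
E
```

```text
time_s: 11.15
ee_pos: [0.4918, 0.164, 0.1937]
orientation: [-0.409, -3.115, 0.0]
wrist_force: [-0.2, 0.3, -1.3]
gripper_width: 0.0344
finger_force: 22.8
time_s: 11.4
ee_pos: [0.4918, 0.1639, 0.1919]
orientation: [-0.408, -3.115, 0.0]
wrist_force: [0.7, 0.5, -2.3]
gripper_width: 0.0343
finger_force: 22.8
```

View pics/c7.png

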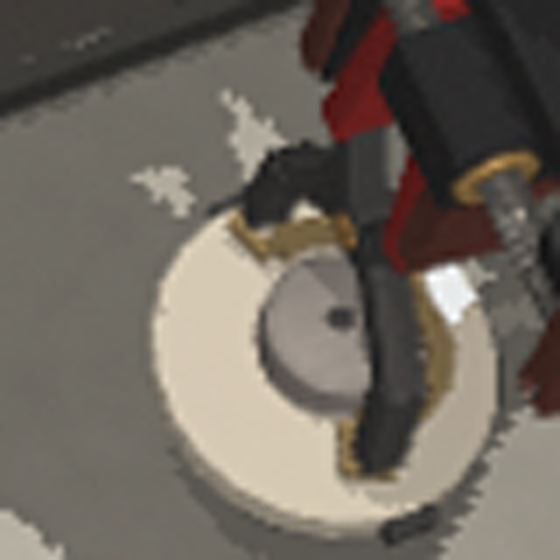

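Crop: the ring embraces the spindle (dot at (340,317)); its far arm at (300,238) and back at (440,340) are clear of the steel. The wrist shows no contact, so I keep lowering.

```bash
python3 -m crank '[[[0,0,0.03,0,0.386],[0,0,0,0,0.386]]]'
python3 -m crank '[[[0,0,0.03,0,0.386],[0,0,0,0,0.386]]]'
python3 -m crank '[[[0,0,0.02,0,0.386],[0,0,0,0,0.386]]]'
python3 -m crank '[[[0,0,0.02,0,0.386],[0,0,0,0,0.386]]]'
```

```text
time_s: 11.7
ee_pos: [0.4918, 0.164, 0.1901]
orientation: [-0.408, -3.115, 0.0]
wrist_force: [-0.6, -0.4, -2.3]
gripper_width: 0.0347
finger_force: 22.8
time_s: 11.95
ee_pos: [0.4918, 0.1639, 0.1883]
orientation: [-0.408, -3.115, 0.0]
wrist_force: [-0.3, -0.0, -2.6]
gripper_width: 0.0344
finger_force: 22.8
time_s: 12.2
ee_pos: [0.4918, 0.164, 0.1872]
orientation: [-0.408, -3.115, 0.0]
wrist_force: [0.7, 0.2, -1.6]
gripper_width: 0.0343
finger_force: 22.8
time_s: 12.45
ee_pos: [0.4918, 0.164, 0.186]
orientation: [-0.408, -3.115, 0.0]
wrist_force: [0.2, -0.1, -0.6]
gripper_width: 0.0343
finger_force: 22.7
```

```bash
python3 -m crank '[[[0,0,0.02,0,0.386],[0,0,0,0,0.386]]]'
python3 -m crank '[[[0,0,0.015,0,0.386],[0,0,0,0,0.386]]]'
```

```text
time_s: 12.7
ee_pos: [0.4922, 0.164, 0.1852]
orientation: [0.408, 3.114, 0.0]
wrist_force: [-0.4, -0.5, 1.5]
gripper_width: 0.0343
finger_force: 22.5
time_s: 12.95
ee_pos: [0.4922, 0.164, 0.1843]
orientation: [0.408, 3.114, 0.0]
wrist_force: [0.4, -0.6, 4.5]
gripper_width: 0.0346
finger_force: 22.5
```

```bash
python3 -m crank '[[[0,0,0.004,0,0.386]]]'
python3 -m crank '[[[0,0,0,0,0.386]]]'
python3 -m crank '[[[0,0,0,0,0.386]]]'
```

```text
time_s: 13.08
ee_pos: [0.4922, 0.1641, 0.184]
orientation: [0.408, 3.114, 0.0]
wrist_force: [0.1, -0.2, 4.5]
gripper_width: 0.0343
finger_force: 22.5
time_s: 13.2
ee_pos: [0.4921, 0.1641, 0.184]
orientation: [0.408, 3.114, 0.0]
wrist_force: [0.2, -0.8, 4.8]
gripper_width: 0.0348
finger_force: 22.5
time_s: 13.32
ee_pos: [0.492, 0.164, 0.1839]
orientation: [0.408, 3.115, 0.0]
wrist_force: [0.1, -0.5, 4.2]
gripper_width: 0.0343
finger_force: 22.5
```

```bash
python3 -m crank '[[[0,0,0.005,0,0.386],[0,0,0,0,0.386]]]'
python3 -m crank '[[[-0.02,0,0,0,0.42],[-0.02,0,0,0,0.45],[0,0,0,0,0.45]]]'
python3 -m crank '[[[-0.02,0,0,0,0.48],[-0.02,0,0,0,0.51],[0,0,0,0,0.51]]]'
```

```text
time_s: 13.58
ee_pos: [0.492, 0.164, 0.1835]
orientation: [0.409, 3.115, 0.0]
wrist_force: [0.3, -0.6, 4.5]
gripper_width: 0.0339
finger_force: 22.4
time_s: 13.95
ee_pos: [0.4944, 0.1636, 0.1837]
orientation: [0.409, 3.115, 0.001]
wrist_force: [-0.4, 0.5, 6.1]
gripper_width: 0.0399
finger_force: 14.5
time_s: 14.32
ee_pos: [0.4966, 0.1628, 0.1834]
orientation: [0.409, 3.115, 0.0]
wrist_force: [-0.1, 0.4, 4.5]
gripper_width: 0.0449
finger_force: 2.5
```

```bash
python3 -m crank '[[[-0.02,0,0,0,0.53],[-0.017,0,0,0,0.53],[0,0,0,0,0.53]]]'
python3 -m crank '[[[0,0,0,0,0.55],[0,0,0,0,0.55]]]'
python3 - <<'E'
from h import *
a=robot.get_image("scene")[330:410,380:460,::-1]
cv2.imwrite("pics/c8.png",cv2.resize(a,(560,560),interpolation=cv2.INTER_CUBIC))
E
```

```text
time_s: 14.7
ee_pos: [0.4986, 0.1621, 0.1833]
orientation: [-0.409, -3.115, 0.0]
wrist_force: [-0.3, -1.1, 3.0]
gripper_width: 0.0466
finger_force: 2.4
time_s: 14.95
ee_pos: [0.4985, 0.1621, 0.1833]
orientation: [-0.408, -3.115, 0.0]
wrist_force: [0.1, 0.1, 2.4]
gripper_width: 0.0484
finger_force: 2.3
```

View pics/c8.png

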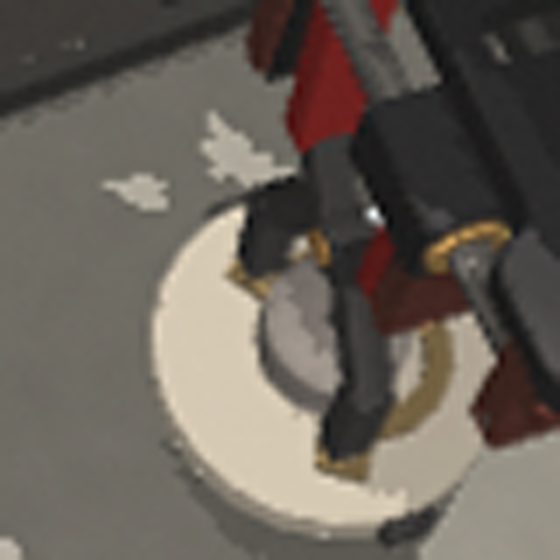

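Crop: near lug at (340,465), far lug at (245,280), ring back at (440,370). I compare these with the projection of a closed, seated ring.

```bash
python3 - <<'E'
from h import *
Y=np.array([.258,.966,0]);X=np.array([.966,-.258,0])
for top in(.1025,.106):
  o,d=ray("scene",(380+340/7,330+317/7)); c=o+d*(top-o[2])/d[2]
  g=c.copy(); g[2]=top-.0185-.0015+.004
  f=lambda q:((proj("scene",q)-[380,330])*7).round().tolist()
  print(top,"holes closed",f(g+X*.015+Y*.0087),f(g+X*.015-Y*.0087),"outer lug",f(g+X*.015+Y*.017),f(g+X*.015-Y*.017))
  ring=np.array([f(g+.020*(X*np.cos(a)+Y*np.sin(a))) for a in np.linspace(0,6.28,60)]);print("ring outer px range",ring.min(0),ring.max(0))
  for t in(.12,.2,.3):
    h=np.array([32*np.cos(t)-8.7*np.sin(t)-17-10*t,32*np.sin(t)+8.7*np.cos(t)])/1000
    print(t,f(g+X*h[0]+Y*h[1]),f(g+X*h[0]-Y*h[1]))
E
python3 -m crank '[[[0,0,0,0,0.57],[0,0,0,0,0.57]]]'
```

```text
0.1025 holes closed [281.0, 402.0] [248.0, 329.0] outer lug [297.0, 437.0] [232.0, 295.0]
ring outer px range [235. 260.] [418. 434.]
0.12 [298.0, 414.0] [251.0, 310.0]
0.2 [311.0, 422.0] [254.0, 298.0]
0.3 [328.0, 431.0] [260.0, 283.0]
0.106 holes closed [281.0, 402.0] [247.0, 329.0] outer lug [297.0, 438.0] [232.0, 295.0]
ring outer px range [235. 260.] [418. 434.]
0.12 [298.0, 415.0] [251.0, 310.0]
0.2 [311.0, 423.0] [254.0, 298.0]
0.3 [328.0, 431.0] [259.0, 283.0]
time_s: 15.25
ee_pos: [0.4987, 0.1622, 0.1834]
orientation: [0.408, 3.115, -0.0]
wrist_force: [0.2, -0.3, 3.2]
gripper_width: 0.0499
finger_force: 2.1
```

```bash
cat > b.py <<'E'
from h import *
import sys
def show(a,t):
    hsv=cv2.cvtColor(a,cv2.COLOR_BGR2HSV);m=cv2.inRange(hsv,(12,90,60),(28,255,255))
    k,l,s,c=cv2.connectedComponentsWithStats(m)
    print(t,[(s[i].tolist(),c[i].round().astype(int).tolist()) for i in range(1,k) if s[i,4]>150])
if __name__=="__main__":
    a=robot.get_image("scene")[330:410,380:460,::-1]
    cur=cv2.resize(a,(560,560),interpolation=cv2.INTER_CUBIC); cv2.imwrite("pics/cur.png",cur)
    for t,i in(("c7",cv2.imread("pics/c7.png")),("c8",cv2.imread("pics/c8.png")),("cur",cur)): show(i,t)
E
python3 b.py
```

```text
c7 [([452, 149, 89, 56, 2142], [493, 173]), ([230, 211, 128, 47, 3168], [298, 234]), ([408, 270, 44, 146, 2430], [432, 344]), ([339, 421, 21, 54, 732], [348, 448])]
c8 [([423, 219, 88, 55, 2089], [464, 242]), ([307, 228, 25, 39, 621], [320, 247]), ([230, 262, 39, 34, 529], [249, 280]), ([381, 320, 70, 116, 2914], [424, 381]), ([317, 444, 50, 35, 789], [343, 464])]
cur [([425, 224, 86, 56, 2032], [463, 247]), ([307, 227, 25, 40, 633], [319, 247]), ([230, 264, 16, 19, 193], [238, 273]), ([249, 280, 20, 16, 211], [259, 287]), ([376, 324, 74, 114, 2842], [422, 385]), ([316, 445, 51, 33, 798], [342, 464])]
```

```bash
cat > e.py <<'E'
from h import *
Y=np.array([.258,.966,0]);X=np.array([.966,-.258,0])
def ext(f,u,v,k,z,o,t,R=.034):
    a=cv2.imread(f);hsv=cv2.cvtColor(a,cv2.COLOR_BGR2HSV);m=cv2.inRange(hsv,(10,80,60),(30,255,255))
    ys,xs=np.nonzero(m);st=max(1,len(xs)//4000);o=np.r_[o,z]
    q=np.array([plane("scene",(u+(x+.5)/k,v+(y+.5)/k),z)-o for x,y in zip(xs[::st],ys[::st])]);c=np.c_[q@X,q@Y]
    c=c[(np.abs(c[:,0]+.01)<.04)&(np.abs(c[:,1])<R)]
    L=c[c[:,0]>-.008]
    print(t,"lug Y %.4f..%.4f"%(L[:,1].min(),L[:,1].max()),"X of lugs",np.percentile(L[:,0],[50,99]).round(4),"back X %.4f"%c[:,0].min(), "back yrange",c[c[:,0]<-.01,1].min().round(4),c[c[:,0]<-.01,1].max().round(4))
if __name__=="__main__":
    ext("pics/scene0.png",0,0,1,.024,(.5181,-.2851),"rest")
    ext("pics/c4.png",240,170,7,.024,(.5187,-.2858),"38mm")
    ext("pics/c5.png",210,100,4,.149,(.518,-.285),"36.5mm")
    ext("pics/c6.png",370,310,400/110,.117,(.4947,.1635),"34.3")
    ext("pics/c7.png",380,330,7,.0975,(.4918,.164),"34.3 c7")
    for f in("c8","cur"): ext(f"pics/{f}.png",380,330,7,.0895,(.4986,.1621),f)
E
python3 e.py
```

```text
Traceback (most recent call last):
  File "e.py", line 11, in <module>
    ext("pics/scene0.png",0,0,1,.024,(.5181,-.2851),"rest")
    ~~~^^^^^^^^^^^^^^^^^^^^^^^^^^^^^^^^^^^^^^^^^^^^^^^^^^^^
  File "e.py", line 6, in ext
    q=np.array([plane("scene",(u+(x+.5)/k,v+(y+.5)/k),z)-o for x,y in zip(xs[::st],ys[::st])]);c=np.c_[q@X,q@Y]
                ~~~~~^^^^^^^^^^^^^^^^^^^^^^^^^^^^^^^^^^^
  File "h.py", line 8, in plane
    o,d=ray(n,uv); return o+d*(z-o[2])/d[2]
        ~~~^^^^^^
  File "h.py", line 6, in ray
    K,T=cam(n); d=T[:3,:3].T@np.linalg.solve(K,[uv[0],uv[1],1]); o=-T[:3,:3].T@T[:3,3]; return o,d/np.linalg.norm(d)
        ~~~^^^
  File "h.py", line 4, in cam
    c=robot.camera_info(n); return np.array(c["K"]),np.array(c["camera_from_world"])
ValueError: time passes only in moves, steps and waits
```

```bash
sed -i 's/^def cam(n):/import functools\n@functools.cache\ndef cam(n):/' h.py
python3 - <<'E'
import cv2
cv2.imwrite("pics/s0c.png",cv2.resize(cv2.imread("pics/scene0.png")[190:250,240:310],None,fx=7,fy=7,interpolation=cv2.INTER_CUBIC))
E
sed -i 's#"pics/scene0.png",0,0,1,#"pics/s0c.png",240,190,7,#' e.py; python3 e.py
```

```text
rest lug Y -0.0150..0.0270 X of lugs [-0.      0.0058] back X -0.0351 back yrange -0.0145 0.0221
38mm lug Y -0.0184..0.0340 X of lugs [-0.0002  0.0044] back X -0.0332 back yrange -0.0138 0.0277
36.5mm lug Y -0.0262..0.0340 X of lugs [0.003  0.0104] back X -0.0327 back yrange -0.0198 0.031
34.3 lug Y -0.0295..0.0340 X of lugs [0.0019 0.0061] back X -0.0500 back yrange -0.0245 0.0255
34.3 c7 lug Y -0.0295..0.0340 X of lugs [0.0016 0.006 ] back X -0.0499 back yrange -0.0236 0.0255
c8 lug Y -0.0218..0.0317 X of lugs [-0.0026  0.0009] back X -0.0499 back yrange -0.0237 0.0282
cur lug Y -0.0215..0.0317 X of lugs [-0.0026  0.0009] back X -0.0499 back yrange -0.024 0.0277
```

The ring's lug spread still measures about 0.17 rad, so it is hugging the spindle and not in the groove. I'll re-spread it, recentre, and press a little deeper.

```bash
python3 -m crank '[[[0.03,0,0,0,0.53],[0.02,0,0,0,0.49],[0,0,0,0,0.49]]]'
python3 -m crank '[[[0.02,0,0,0,0.46],[0,0,0,0,0.46]]]'
python3 -m crank '[[[0.02,0,0,0,0.43],[0,0,0,0,0.43]]]'
```

```text
time_s: 15.68
ee_pos: [0.4958, 0.1632, 0.1835]
orientation: [0.408, 3.115, 0.001]
wrist_force: [0.6, 1.4, 2.4]
gripper_width: 0.0432
finger_force: 5.2
time_s: 15.92
ee_pos: [0.4946, 0.1633, 0.1835]
orientation: [0.408, 3.115, 0.0]
wrist_force: [0.9, 0.8, 2.4]
gripper_width: 0.0407
finger_force: 15.7
time_s: 16.18
ee_pos: [0.4933, 0.1635, 0.1834]
orientation: [-0.408, -3.115, 0.0]
wrist_force: [0.6, 0.9, 2.7]
gripper_width: 0.0382
finger_force: 19.3
```

```bash
python3 -m crank '[[[0.025,0,0,0,0.395],[0,0,0,0,0.39],[0,0,0,0,0.388]]]'
python3 - <<'E'
from h import *
s=robot.get_state();print(s["ee_pos"],s["wrist_force"],s["finger_force"],s["wrist_torque"])
a=robot.get_image("scene")[330:410,380:460,::-1]
cv2.imwrite("pics/c9.png",cv2.resize(a,(560,560),interpolation=cv2.INTER_CUBIC))
import e
for f,z,o in(("c7",.0975,(.4918,.164)),("c8",.0895,(.4986,.1621)),("c9",.0895,s["ee_pos"][:2])): e.ext(f"pics/{f}.png",380,330,7,z,o,f,.045)
E
```

```text
time_s: 16.55
ee_pos: [0.4919, 0.1639, 0.1833]
orientation: [-0.408, -3.115, 0.0]
wrist_force: [-0.3, 0.3, 1.9]
gripper_width: 0.0346
finger_force: 24.3
[0.49187374 0.16388517 0.18333068] [-0.27054916  0.26637571  1.94070585] 24.34266504831612 [-0.05876752 -0.04166659  0.00468936]
c7 lug Y -0.0295..0.0356 X of lugs [0.0014 0.0059] back X -0.0499 back yrange -0.0236 0.0255
c8 lug Y -0.0218..0.0317 X of lugs [-0.0026  0.0009] back X -0.0499 back yrange -0.0237 0.0282
c9 lug Y -0.0293..0.0358 X of lugs [0.0006 0.0046] back X -0.0500 back yrange -0.0236 0.026
```

```bash
python3 -m crank '[[[0,0,0.012,0,0.388],[0,0,0,0,0.388]]]'
python3 -m crank '[[[0,0,0.012,0,0.388],[0,0,0,0,0.388]]]'
python3 -m crank '[[[0,0,0.008,0,0.388],[0,0,0,0,0.388]]]'
```

```text
time_s: 16.85
ee_pos: [0.4921, 0.1639, 0.1828]
orientation: [0.409, 3.115, -0.0]
wrist_force: [0.2, -0.7, 3.1]
gripper_width: 0.0346
finger_force: 24.3
time_s: 17.1
ee_pos: [0.4921, 0.164, 0.1821]
orientation: [0.408, 3.115, 0.0]
wrist_force: [-0.8, 0.4, 4.1]
gripper_width: 0.0347
finger_force: 24.2
time_s: 17.35
ee_pos: [0.4922, 0.164, 0.1817]
orientation: [0.408, 3.115, 0.0]
wrist_force: [0.4, -0.9, 5.5]
gripper_width: 0.0346
finger_force: 24.2
```

```bash
python3 -m crank '[[[-0.02,0,0.002,0,0.42],[0,0,0,0,0.42]]]'
python3 -m crank '[[[-0.015,0,0,0,0.44],[0,0,0,0,0.44]]]'
python3 -m crank '[[[-0.01,0,0,0,0.455],[0,0,0,0,0.455]]]'
```

```text
time_s: 17.6
ee_pos: [0.4934, 0.1637, 0.1817]
orientation: [0.409, 3.114, 0.0]
wrist_force: [-0.2, -0.2, 6.2]
gripper_width: 0.0374
finger_force: 17.9
time_s: 17.85
ee_pos: [0.4942, 0.1635, 0.1817]
orientation: [0.409, 3.115, 0.0]
wrist_force: [-0.3, -0.3, 5.7]
gripper_width: 0.0392
finger_force: 15.9
time_s: 18.1
ee_pos: [0.4948, 0.1634, 0.1817]
orientation: [0.409, 3.115, 0.0]
wrist_force: [-0.8, 0.2, 7.3]
gripper_width: 0.0404
finger_force: 14.3
```

```bash
python3 -m crank '[[[-0.01,0,0,0,0.475],[0,0,0,0,0.475]]]'
python3 -m crank '[[[-0.01,0,0,0,0.49],[0,0,0,0,0.49]]]'
python3 - <<'E'
from h import *
import e
s=robot.get_state()
a=robot.get_image("scene")[330:410,380:460,::-1]
cv2.imwrite("pics/c10.png",cv2.resize(a,(560,560),interpolation=cv2.INTER_CUBIC))
e.ext("pics/c10.png",380,330,7,.0885,s["ee_pos"][:2],"c10",.045)
E
```

```text
time_s: 18.35
ee_pos: [0.4955, 0.1635, 0.1818]
orientation: [0.409, 3.114, 0.001]
wrist_force: [-0.1, 1.9, 7.3]
gripper_width: 0.0421
finger_force: 9.9
time_s: 18.6
ee_pos: [0.4961, 0.1633, 0.1817]
orientation: [0.409, 3.114, 0.001]
wrist_force: [0.4, 1.0, 4.6]
gripper_width: 0.0432
finger_force: 3.2
c10 lug Y -0.0233..0.0312 X of lugs [-0.0008  0.0025] back X -0.0500 back yrange -0.0233 0.034
```

```bash
python3 - <<'E'
from h import *
S=cv2.imread("pics/scene0.png");T=cv2.imread("pics/top0.png")
def cc(im,lo,hi,box,mn):
    u,v,w,h=box;m=cv2.inRange(cv2.cvtColor(im[v:v+h,u:u+w],cv2.COLOR_BGR2HSV),lo,hi);k,l,s,c=cv2.connectedComponentsWithStats(m)
    return [(c[i]+[u,v]).round(2) for i in range(1,k) if s[i,4]>=mn]
ys=cc(S,(15,90,120),(32,255,255),(340,310,170,160),12);yt=cc(T,(15,90,120),(32,255,255),(100,170,130,130),12)
print(ys,yt)
gs=cc(S,(50,80,40),(90,255,255),(440,370,70,50),40);gt=cc(T,(50,80,40),(90,255,255),(100,240,60,50),40);print(gs,gt)
for a in ys:
    r=[(tri(a,b)[1],tri(a,b)[0].round(4),b) for b in yt]; r.sort(key=lambda x:x[0]); print(a,r[0],[plane("scene",a,.069).round(3)])
for a in gs:
    for b in gt: print("chip",tri(a,b))
# spindle top disc & rotor disc by thresholds
g=cv2.cvtColor(S,cv2.COLOR_BGR2HSV)[340:420,390:470]; 
wr=cv2.inRange(g,(0,0,205),(180,22,255));c=max(cv2.findContours(wr,0,1)[0],key=cv2.contourArea);e1=cv2.fitEllipse(cv2.convexHull(c));print("rotor sc",e1[0][0]+390,e1[0][1]+340,e1[1])
g=cv2.cvtColor(T,cv2.COLOR_BGR2HSV)[195:275,120:200]
wr=cv2.inRange(g,(0,0,205),(180,22,255));c=max(cv2.findContours(wr,0,1)[0],key=cv2.contourArea);e2=cv2.fitEllipse(cv2.convexHull(c));print("rotor top",e2[0][0]+120,e2[0][1]+195,e2[1])
print("rotor face",tri((e1[0][0]+390,e1[0][1]+340),(e2[0][0]+120,e2[0][1]+195)))
E
python3 -m crank '[[[0,0,0,0,0.49]]]'
```

```text
[array([441.24, 327.74]), array([357.64, 359.39]), array([493.2 , 413.23]), array([402.43, 452.52])] [array([131.7 , 187.78]), array([213.89, 201.79]), array([113.9 , 270.49]), array([197.68, 285.06])]
[array([475.89, 396.27])] [array([133.  , 268.07])]
[441.24 327.74] (np.float64(0.0025127545215427134), array([0.3961, 0.1032, 0.0616]), array([197.68, 285.06])) [array([0.399, 0.106, 0.069])]
[357.64 359.39] (np.float64(0.001763016399020539), array([0.5494, 0.0742, 0.0615]), array([213.89, 201.79])) [array([0.551, 0.077, 0.069])]
[493.2  413.23] (np.float64(0.002192142717520178), array([0.4252, 0.257 , 0.062 ]), array([113.9 , 270.49])) [array([0.428, 0.258, 0.069])]
[402.43 452.52] (np.float64(0.0018810144129810067), array([0.5787, 0.2279, 0.0613]), array([131.7 , 187.78])) [array([0.58 , 0.23 , 0.069])]
chip (array([0.4289265 , 0.22270744, 0.06077466]), np.float64(0.002929556853035441))
rotor sc 426.09978103637695 380.495548248291 (44.367095947265625, 50.710391998291016)
rotor top 160.21697998046875 234.24956130981445 (40.90367126464844, 42.395503997802734)
rotor face (array([0.48771173, 0.16634805, 0.08419179]), np.float64(0.002239315226878279))
time_s: 18.77
ee_pos: [0.4961, 0.1632, 0.1817]
orientation: [0.409, 3.114, 0.001]
wrist_force: [0.1, 0.3, 5.6]
gripper_width: 0.0426
finger_force: 3.2
```

```bash
python3 -m crank '[[[0.005,0,0,0,0.47],[0,0,0,0,0.47]]]'
python3 -m crank '[[[0,0,0.005,0,0.47],[0,0,0,0,0.47]]]'
python3 -m crank '[[[0,0,0.005,0,0.47],[0,0,0,0,0.47]]]'
```

```text
time_s: 19.02
ee_pos: [0.4959, 0.1635, 0.1817]
orientation: [0.409, 3.114, 0.002]
wrist_force: [0.6, 1.2, 4.3]
gripper_width: 0.0414
finger_force: 13.9
time_s: 19.27
ee_pos: [0.496, 0.1634, 0.1815]
orientation: [0.409, 3.114, 0.002]
wrist_force: [-0.8, 0.6, 5.9]
gripper_width: 0.0419
finger_force: 13.9
time_s: 19.52
ee_pos: [0.496, 0.1634, 0.1813]
orientation: [0.409, 3.114, 0.002]
wrist_force: [-0.2, 1.3, 7.0]
gripper_width: 0.0418
finger_force: 13.8
```

```bash
python3 -m crank '[[[0,0,0.004,0,0.475],[0,0,0,0,0.475]]]'
python3 -m crank '[[[-0.005,0,0,0,0.485],[0,0,0,0,0.485]]]'
python3 -m crank '[[[-0.01,0,0,0,0.5],[0,0,0,0,0.5]]]'
python3 - <<'E'
from h import *
import e
s=robot.get_state();print(s["wrist_torque"])
a=robot.get_image("scene")[330:410,380:460,::-1]
cv2.imwrite("pics/c11.png",cv2.resize(a,(560,560),interpolation=cv2.INTER_CUBIC))
e.ext("pics/c11.png",380,330,7,.0875,s["ee_pos"][:2],"c11",.045)
import b
b.show(cv2.imread("pics/c10.png"),"c10");b.show(cv2.imread("pics/c11.png"),"c11")
E
```

```text
time_s: 19.77
ee_pos: [0.4961, 0.1634, 0.1811]
orientation: [0.408, 3.114, 0.002]
wrist_force: [-0.3, 0.9, 7.2]
gripper_width: 0.0419
finger_force: 10.1
time_s: 20.02
ee_pos: [0.4963, 0.1633, 0.1811]
orientation: [0.409, 3.114, 0.002]
wrist_force: [1.4, 0.0, 8.0]
gripper_width: 0.0427
finger_force: 6.0
time_s: 20.27
ee_pos: [0.4964, 0.1629, 0.1806]
orientation: [0.409, 3.115, 0.0]
wrist_force: [0.6, -0.2, 3.7]
gripper_width: 0.044
finger_force: 2.8
[ 0.04862356 -0.02328827  0.0412375 ]
c11 lug Y -0.0234..0.0311 X of lugs [-0.0016  0.0016] back X -0.0499 back yrange -0.0239 0.0249
c10 [([429, 206, 89, 55, 2138], [470, 229]), ([315, 232, 24, 38, 601], [327, 250]), ([233, 258, 36, 36, 534], [249, 277]), ([397, 310, 57, 122, 2933], [431, 372]), ([321, 418, 19, 52, 498], [329, 448]), ([353, 466, 18, 13, 172], [361, 472])]
c11 [([426, 212, 86, 54, 2057], [466, 235]), ([315, 229, 24, 40, 626], [326, 248]), ([234, 257, 36, 35, 484], [250, 276]), ([393, 311, 62, 121, 2917], [430, 374]), ([322, 439, 18, 32, 321], [329, 457]), ([350, 463, 21, 15, 208], [361, 470])]
```

```bash
python3 -m crank '[[[0,0,0,0,0.47],[0,0,0,0,0.46]]]'
python3 -m crank '[[[-0.02,0,0,0,0.46],[-0.02,0,0,0,0.46],[0,0,0,0,0.46]]]'
cat > s.py <<'E'
from h import *
import e,sys
n=sys.argv[1];s=robot.get_state()
a=robot.get_image("scene")[330:410,380:460,::-1]
c=cv2.resize(a,(560,560),interpolation=cv2.INTER_CUBIC);cv2.imwrite(f"pics/{n}.png",c)
e.ext(f"pics/{n}.png",380,330,7,.0885,s["ee_pos"][:2],n,.045)
hsv=cv2.cvtColor(c,cv2.COLOR_BGR2HSV);m=cv2.inRange(hsv,(12,90,60),(28,255,255))[300:450,370:470]
print("ring right edge",np.nonzero(m)[1].max()+370,"px; force",s["wrist_force"].round(1))
E
python3 s.py d1
```

```text
time_s: 20.58
ee_pos: [0.4963, 0.1629, 0.1805]
orientation: [-0.409, -3.115, -0.0]
wrist_force: [0.3, 1.0, 4.6]
gripper_width: 0.0406
finger_force: 16.6
time_s: 20.95
ee_pos: [0.4986, 0.1621, 0.1805]
orientation: [-0.409, -3.115, 0.0]
wrist_force: [-0.9, 0.7, 2.9]
gripper_width: 0.0409
finger_force: 16.3
d1 lug Y -0.0246..0.0320 X of lugs [-0.0029  0.0007] back X -0.0500 back yrange -0.0238 0.0247
ring right edge 446 px; force [-0.9  0.7  2.9]
```

```bash
python3 -m crank '[[[-0.02,0,0,0,0.46],[0,0,0,0,0.46]]]'; python3 s.py d2
python3 -m crank '[[[-0.02,0,0,0,0.46],[0,0,0,0,0.46]]]'; python3 s.py d3
```

```text
time_s: 21.25
ee_pos: [0.4998, 0.1617, 0.1805]
orientation: [-0.408, -3.115, 0.001]
wrist_force: [-0.9, -0.1, 2.9]
gripper_width: 0.0407
finger_force: 16.5
d2 lug Y -0.0243..0.0318 X of lugs [-0.0029  0.0008] back X -0.0499 back yrange -0.0235 0.0243
ring right edge 441 px; force [-0.9 -0.1  2.9]
time_s: 21.55
ee_pos: [0.501, 0.1614, 0.1805]
orientation: [-0.408, -3.115, 0.0]
wrist_force: [-0.7, 0.6, 2.2]
gripper_width: 0.0406
finger_force: 16.7
d3 lug Y -0.0244..0.0319 X of lugs [-0.0029  0.0007] back X -0.0500 back yrange -0.0237 0.0249
ring right edge 436 px; force [-0.7  0.6  2.2]
```

```bash
python3 -m crank '[[[-0.02,0,0,0,0.46],[0,0,0,0,0.46]]]'; python3 s.py d4
python3 -m crank '[[[-0.015,0,0,0,0.46],[0,0,0,0,0.46]]]'; python3 s.py d5
```

```text
time_s: 21.85
ee_pos: [0.5022, 0.1612, 0.1805]
orientation: [0.408, 3.115, -0.0]
wrist_force: [-0.5, 0.5, 2.6]
gripper_width: 0.0405
finger_force: 16.7
d4 lug Y -0.0241..0.0318 X of lugs [-0.0029  0.0008] back X -0.0500 back yrange -0.0236 0.0329
ring right edge 430 px; force [-0.5  0.5  2.6]
time_s: 22.15
ee_pos: [0.5031, 0.161, 0.1806]
orientation: [0.409, 3.115, -0.0]
wrist_force: [-0.8, 0.9, 2.9]
gripper_width: 0.0406
finger_force: 16.7
d5 lug Y -0.0244..0.0316 X of lugs [-0.0029  0.0008] back X -0.0500 back yrange -0.0238 0.0245
ring right edge 427 px; force [-0.8  0.9  2.9]
```

The ring slid about 6 mm freely to +X and its back is now where only the 28 mm groove would let it be, so earlier it was simply held too far towards -X. I go on to back contact, then relax.

```bash
python3 -m crank '[[[-0.015,0,0,0,0.47],[0,0,0,0,0.47]]]'; python3 s.py d6
python3 -m crank '[[[-0.01,0,0,0,0.5],[0,0,0,0,0.5]]]'; python3 s.py d7
```

```text
time_s: 22.45
ee_pos: [0.504, 0.1608, 0.1806]
orientation: [0.409, 3.115, 0.0]
wrist_force: [-0.8, -0.1, 3.1]
gripper_width: 0.0414
finger_force: 14.7
d6 lug Y -0.0239..0.0312 X of lugs [-0.0027  0.001 ] back X -0.0499 back yrange -0.0237 0.0242
ring right edge 422 px; force [-0.8 -0.1  3.1]
time_s: 22.75
ee_pos: [0.5047, 0.1606, 0.1806]
orientation: [0.408, 3.115, 0.0]
wrist_force: [0.2, -0.1, 3.1]
gripper_width: 0.0441
finger_force: 5.0
d7 lug Y -0.0226..0.0298 X of lugs [-0.0024  0.0015] back X -0.0500 back yrange -0.0239 0.0312
ring right edge 421 px; force [ 0.2 -0.1  3.1]
```

```bash
python3 -m crank '[[[-0.015,0,0,0,0.52],[0,0,0,0,0.52]]]'; python3 s.py d8
python3 -m crank '[[[-0.015,0,0,0,0.54],[0,0,0,0,0.54]]]'; python3 s.py d9
```

```text
time_s: 23.05
ee_pos: [0.5055, 0.1604, 0.1806]
orientation: [0.409, 3.115, 0.0]
wrist_force: [0.6, 0.3, 3.3]
gripper_width: 0.0458
finger_force: 4.6
d8 lug Y -0.0215..0.0293 X of lugs [-0.0032  0.0006] back X -0.0500 back yrange -0.0239 0.0337
ring right edge 421 px; force [0.6 0.3 3.3]
time_s: 23.35
ee_pos: [0.5063, 0.1602, 0.1806]
orientation: [0.409, 3.115, 0.0]
wrist_force: [-1.0, 0.5, 3.4]
gripper_width: 0.0473
finger_force: 4.1
d9 lug Y -0.0210..0.0288 X of lugs [-0.0039 -0.0003] back X -0.0499 back yrange -0.0236 0.0344
ring right edge 421 px; force [-1.   0.5  3.4]
```

```bash
python3 -m crank '[[[-0.005,0,0,0,0.555],[0,0,0,0,0.555]]]'; python3 s.py d10
python3 -m crank '[[[0,0,0,0,0.57],[0,0,0,0,0.57]]]'; python3 s.py d11
```

```text
time_s: 23.65
ee_pos: [0.5066, 0.1601, 0.1806]
orientation: [0.409, 3.115, 0.0]
wrist_force: [0.9, 1.0, 3.0]
gripper_width: 0.049
finger_force: 3.8
d10 lug Y -0.0200..0.0288 X of lugs [-0.0037 -0.0002] back X -0.0500 back yrange -0.0239 0.0328
ring right edge 423 px; force [0.9 1.  3. ]
time_s: 23.95
ee_pos: [0.5065, 0.1601, 0.1806]
orientation: [0.409, 3.115, 0.0]
wrist_force: [-0.3, 0.9, 3.1]
gripper_width: 0.0502
finger_force: 3.4
d11 lug Y -0.0194..0.0285 X of lugs [-0.0035  0.0004] back X -0.0500 back yrange -0.024 0.0319
ring right edge 423 px; force [-0.3  0.9  3.1]
```

The ring follows the pliers closed (lug extent 48 mm ≈ 0 rad) with its back fixed. Drawing the pliers up slowly now.

```bash
python3 -m crank '[[[0,0,-0.03,0,0.57],[0,0,-0.03,0,0.57],[0,0,0,0,0.57]]]'; python3 s.py f1
python3 -m crank '[[[0,0,-0.05,0,0.57],[0,0,-0.05,0,0.57],[0,0,0,0,0.57]]]'; python3 s.py f2
```

```text
time_s: 24.38
ee_pos: [0.5062, 0.1599, 0.184]
orientation: [-0.408, -3.114, 0.001]
wrist_force: [-0.3, 0.4, -1.7]
gripper_width: 0.0501
finger_force: 3.0
f1 lug Y -0.0198..0.0288 X of lugs [-0.0034  0.0007] back X -0.0500 back yrange -0.0247 0.0312
ring right edge 421 px; force [-0.3  0.4 -1.7]
time_s: 24.8
ee_pos: [0.5067, 0.1601, 0.1905]
orientation: [0.408, 3.114, 0.0]
wrist_force: [-0.4, -0.2, -0.8]
gripper_width: 0.0505
finger_force: 2.7
f2 lug Y -0.0211..0.0277 X of lugs [-0.0034  0.0012] back X -0.0500 back yrange -0.0278 0.0225
ring right edge 419 px; force [-0.4 -0.2 -0.8]
```

```bash
python3 -m crank '[[[0,0,-0.2,0,0.57],[0,0,-0.2,0,0.57],[0,0,-0.1,0,0.57],[0,0,0,0,0.57]]]'; python3 s.py f3
python3 - <<'E'
import cv2,numpy as np
for f in("f1","f2","f3"):
    a=cv2.imread(f"pics/{f}.png");h=cv2.cvtColor(a,cv2.COLOR_BGR2HSV)
    m=cv2.inRange(h,(12,90,60),(28,255,255));k,l,s,c=cv2.connectedComponentsWithStats(m)
    print(f,[s[i].tolist() for i in range(1,k) if s[i,4]>150])
E
```

```text
time_s: 25.35
ee_pos: [0.5069, 0.1602, 0.221]
orientation: [0.408, 3.113, 0.001]
wrist_force: [-0.6, 0.1, -1.6]
gripper_width: 0.0504
finger_force: 2.7
f3 lug Y -0.0234..0.0275 X of lugs [-0.0042  0.0009] back X -0.0421 back yrange -0.04 0.0232
ring right edge 419 px; force [-0.6  0.1 -1.6]
f1 [[276, 235, 25, 39, 562], [381, 234, 89, 55, 1926], [204, 273, 73, 47, 1231], [353, 341, 69, 95, 1970], [275, 414, 26, 56, 704], [308, 463, 17, 15, 169]]
f2 [[438, 220, 37, 25, 686], [277, 222, 25, 42, 575], [388, 227, 52, 48, 1222], [203, 271, 77, 52, 1488], [349, 344, 71, 92, 1676], [268, 412, 50, 63, 1084]]
f3 [[413, 0, 28, 8, 181], [426, 141, 89, 60, 2195], [300, 159, 27, 44, 650], [203, 261, 78, 62, 1924], [268, 344, 152, 132, 4272]]
```

The ring stays put (back edge still at 419 px), and the wrist carries only the pliers. I firm the grip and go to the beaker.

```bash
python3 -m crank '[[[0,0,-0.2,0,0.52],[0,0,-0.2,0,0.48],[0,0,0,0,0.47]]]'
python3 -m crank '[[[-0.15,-0.4,0,0,0.47],[-0.2,-0.6,0,0,0.47],[-0.2,-0.6,0,0,0.47],[-0.2,-0.6,0,0,0.47],[-0.2,-0.6,0,0,0.47]]]'
python3 -m crank '[[[-0.15,-0.6,0,0,0.47],[-0.1,-0.3,0,0,0.47],[0,0,0,0,0.47],[0,0,0,0,0.47]]]'
python3 - <<'E'
from h import *
s=robot.get_state();p=s["ee_pos"];d=np.array([.519,-.080,0])-p;print(p,d@[-.966,.258,0]/.06,d@[.258,.966,0]/.06)
S=robot.get_image("scene")[:,:,::-1];cv2.imwrite("pics/g_s.png",S)
T=robot.get_image("top")[:,:,::-1];cv2.imwrite("pics/g_t.png",T)
# seated ring: top and scene centroids
hsv=cv2.cvtColor(S[340:420,390:470],cv2.COLOR_BGR2HSV);m=cv2.inRange(hsv,(10,70,60),(30,255,255));c=np.vstack(cv2.findContours(m,0,1)[0]);print("scene ring",cv2.fitEllipse(cv2.convexHull(c)),m.sum()/255)
hsv=cv2.cvtColor(T[195:275,120:200],cv2.COLOR_BGR2HSV);m=cv2.inRange(hsv,(10,70,60),(30,255,255));
c=cv2.findContours(m,0,1)[0]
if c: c=np.vstack(c);print("top ring",cv2.boundingRect(c),m.sum()/255)
E
```

```text
time_s: 25.78
ee_pos: [0.5073, 0.1603, 0.2456]
orientation: [0.408, 3.113, 0.002]
wrist_force: [0.6, -0.1, -1.7]
gripper_width: 0.0417
finger_force: 8.6
time_s: 26.4
ee_pos: [0.5181, -0.0181, 0.2441]
orientation: [0.408, 3.115, -0.0]
wrist_force: [0.1, -0.1, -1.3]
gripper_width: 0.0415
finger_force: 8.7
time_s: 26.9
ee_pos: [0.5188, -0.0722, 0.244]
orientation: [-0.408, -3.115, -0.001]
wrist_force: [-0.5, 0.8, -1.9]
gripper_width: 0.0417
finger_force: 8.7
[ 0.51876436 -0.07216948  0.24402771] -0.0374649802968069 -0.125058161258709
scene ring ((32.427242279052734, 41.17436981201172), (28.919715881347656, 33.63539505004883), 121.4495849609375) 143.0
```

```bash
python3 - <<'E'
from h import *
Y=np.array([.258,.966,0]);X=np.array([.966,-.258,0])
S=cv2.imread("pics/g_s.png");hsv=cv2.cvtColor(S[340:420,390:470],cv2.COLOR_BGR2HSV);m=cv2.inRange(hsv,(10,70,60),(30,255,255));ys,xs=np.nonzero(m)
ax=np.array([.4861,.1662,0])
for z in(.084,.088,.092,.106):
    q=np.array([plane("scene",(x+390.5,y+340.5),z) for x,y in zip(xs,ys)])-ax; c=np.c_[q@X,q@Y]*1000
    b=c[c[:,0]<6]; A=np.c_[2*b,np.ones(len(b))];s=np.linalg.lstsq(A,(b**2).sum(1),rcond=None)[0];print(z,"circle centre",s[:2].round(1),"r",np.sqrt(s[2]+s[:2]@s[:2]).round(1),"X",c[:,0].min().round(1),c[:,0].max().round(1),"Y",c[:,1].min().round(1),c[:,1].max().round(1))
T=cv2.imread("pics/g_t.png")[195:275,120:200];h=cv2.cvtColor(T,cv2.COLOR_BGR2HSV);print("top sat max",h[:,:,1][20:60,20:60].max(), T[20:60:8,20:60:8].mean(2).round().tolist())
E
```

```text
0.084 circle centre [-1.7 -0.2] r 18.3 X -20.1 21.0 Y -24.8 24.8
0.088 circle centre [-0.3  1. ] r 18.3 X -18.6 22.3 Y -23.4 26.0
0.092 circle centre [0.8 2.4] r 18.0 X -17.1 23.6 Y -22.0 27.1
0.106 circle centre [-0.2 15.7] r 8.5 X -11.9 28.1 Y -17.2 31.0
top sat max 57 [[181.0, 176.0, 228.0, 227.0, 223.0], [184.0, 231.0, 233.0, 229.0, 116.0], [190.0, 233.0, 113.0, 232.0, 98.0], [220.0, 233.0, 174.0, 235.0, 107.0], [179.0, 236.0, 238.0, 231.0, 114.0]]
```

The unobstructed scene picture fits a circle of 18 mm centred on the axis at z≈0.086: the ring is seated and closed. Now I lower the pliers into the beaker.

```bash
python3 -m crank '[[[-0.04,-0.12,0.3,0,0.47],[0,0,0.4,0,0.47],[0,0,0.4,0,0.47],[0,0,0.3,0,0.47],[0,0,0,0,0.47]]]'
python3 -m crank '[[[0,0,0.3,0,0.47],[0,0,0.3,0,0.47],[0,0,0.15,0,0.47],[0,0,0,0,0.47]]]'
python3 -m crank '[[[0,0,0.05,0,0.47],[0,0,0,0,0.47]]]'
python3 -m crank '[[[0,0,0.03,0,0.47],[0,0,0,0,0.47]]]'
```

```text
time_s: 27.62
ee_pos: [0.5184, -0.0796, 0.159]
orientation: [-0.406, -3.112, -0.0]
wrist_force: [1.5, -0.4, -0.7]
gripper_width: 0.0412
finger_force: 8.7
time_s: 28.12
ee_pos: [0.5193, -0.0803, 0.1153]
orientation: [-0.408, -3.115, -0.0]
wrist_force: [-0.3, 0.4, -1.6]
gripper_width: 0.0413
finger_force: 8.7
time_s: 28.38
ee_pos: [0.5195, -0.0806, 0.1126]
orientation: [0.408, 3.114, -0.0]
wrist_force: [0.5, 0.1, -2.4]
gripper_width: 0.0416
finger_force: 8.7
time_s: 28.62
ee_pos: [0.5193, -0.0806, 0.1104]
orientation: [0.409, 3.115, 0.0]
wrist_force: [0.5, 0.2, -1.2]
gripper_width: 0.0415
finger_force: 8.7
```

```bash
python3 -m crank '[[[0,0,0.04,0,0.47],[0,0,0,0,0.47]]]'
python3 -m crank '[[[0,0,0.03,0,0.47],[0,0,0,0,0.47]]]'
python3 -m crank '[[[0,0,0.03,0,0.47],[0,0,0,0,0.47]]]'
```

```text
time_s: 28.88
ee_pos: [0.5191, -0.0806, 0.1078]
orientation: [-0.409, -3.115, -0.0]
wrist_force: [-0.4, -0.9, -1.5]
gripper_width: 0.041
finger_force: 8.7
time_s: 29.12
ee_pos: [0.5192, -0.0805, 0.106]
orientation: [-0.408, -3.115, -0.0]
wrist_force: [0.5, -0.2, -1.5]
gripper_width: 0.0412
finger_force: 8.7
time_s: 29.38
ee_pos: [0.5192, -0.0805, 0.1042]
orientation: [-0.408, -3.115, 0.0]
wrist_force: [0.4, -0.1, -1.8]
gripper_width: 0.0413
finger_force: 8.7
```

```bash
python3 -m crank '[[[0,0,0.03,0,0.47],[0,0,0,0,0.47]]]'
python3 -m crank '[[[0,0,0.03,0,0.47],[0,0,0,0,0.47]]]'
python3 -m crank '[[[0,0,0.03,0,0.47],[0,0,0,0,0.47]]]'
```

```text
time_s: 29.62
ee_pos: [0.5192, -0.0805, 0.1024]
orientation: [-0.408, -3.115, 0.0]
wrist_force: [-0.0, 0.4, -2.1]
gripper_width: 0.0414
finger_force: 8.7
time_s: 29.88
ee_pos: [0.5192, -0.0805, 0.1006]
orientation: [-0.408, -3.115, -0.0]
wrist_force: [-0.7, 0.6, -2.4]
gripper_width: 0.0416
finger_force: 8.7
time_s: 30.12
ee_pos: [0.5203, -0.0808, 0.0997]
orientation: [0.408, 3.113, -0.0]
wrist_force: [0.7, -0.9, 4.8]
gripper_width: 0.0413
finger_force: 8.5
```

```bash
python3 -m crank '[[[0,0,-0.015,0,0.5],[0,0,0,0,0.55],[0,0,0,0,0.62],[0,0,0,0,0.72],[0,0,0,0,0.85]]]'
python3 -m crank '[[[0,0,0,0,1],[0,0,0,0,1],[0,0,-0.3,0,1],[0,0,-0.4,0,1],[0,0,-0.5,0,1]]]'
python3 -m crank '[[[0,0,-0.5,0,1],[0.4,0,-0.5,0,1],[0.6,0,-0.3,0,1],[0.6,0.2,0,0,1],[0,0,0,0,1]]]'
python3 - <<'E'
from h import *
s=robot.get_state();print(s["time_s"],s["ee_pos"],s["wrist_force"])
T=robot.get_image("top")[:,:,::-1];S=robot.get_image("scene")[:,:,::-1];cv2.imwrite("pics/z_s.png",S);cv2.imwrite("pics/z_t.png",T)
def red(im,b):
    u,v,w,h=b;m=cv2.inRange(cv2.cvtColor(im[v:v+h,u:u+w],cv2.COLOR_BGR2HSV),(0,150,60),(8,255,255));k,l,st,c=cv2.connectedComponentsWithStats(m)
    return [(st[i,4],(c[i]+[u,v]).round()) for i in range(1,k) if st[i,4]>15]
print("top red",red(T,(220,150,140,160)),"scene red",red(S,(270,190,140,140)))
E
```

```text
time_s: 30.75
ee_pos: [0.5191, -0.0805, 0.0997]
orientation: [-0.409, -3.114, -0.0]
wrist_force: [0.3, 0.3, 0.8]
gripper_width: 0.07
finger_force: 0.0
time_s: 31.38
ee_pos: [0.5188, -0.0805, 0.1721]
orientation: [-0.408, -3.114, -0.0]
wrist_force: [0.1, 0.3, -0.2]
gripper_width: 0.0879
finger_force: 0.0
time_s: 32.0
ee_pos: [0.4277, -0.0434, 0.25]
orientation: [-0.407, -3.115, -0.0]
wrist_force: [0.4, 0.3, -0.6]
gripper_width: 0.0876
finger_force: 0.0
32.0 [ 0.42768661 -0.04343172  0.2500496 ] [ 0.39228357  0.27071856 -0.63983102]
top red [(np.int32(43), array([287., 186.])), (np.int32(104), array([313., 201.]))] scene red [(np.int32(414), array([309., 266.]))]
```

```bash
python3 -m crank '[[[-0.2,0.5,-0.4,0,1],[-0.2,0.6,-0.4,0,1],[0,0.6,0,0,1],[0,0.6,0,0,1],[0,0.5,0,0,1]]]'
python3 -m crank '[[[0,0.5,0,0,1],[0,0.5,0,0,1],[0,0,0,0,1],[0,0,0,0,1]]]'
python3 - <<'E'
from h import *
T=robot.get_image("top")[:,:,::-1];S=robot.get_image("scene")[:,:,::-1];cv2.imwrite("pics/y_s.png",S);cv2.imwrite("pics/y_t.png",T)
def red(im,b):
    u,v,w,h=b;m=cv2.inRange(cv2.cvtColor(im[v:v+h,u:u+w],cv2.COLOR_BGR2HSV),(0,150,60),(8,255,255));k,l,st,c=cv2.connectedComponentsWithStats(m)
    return [(st[i,4],(c[i]+[u,v]).round(1)) for i in range(1,k) if st[i,4]>15]
print("top red",red(T,(220,150,140,160)),"scene red",red(S,(270,190,140,140)))
for n,a,b,box in(("top",cv2.imread("pics/top0.png"),T,(255,190,80,80)),("scene",cv2.imread("pics/scene0.png"),S,(300,250,75,75))):
    u,v,w,h=box
    d=cv2.absdiff(a[v:v+h,u:u+w],b[v:v+h,u:u+w]).max(2); m=(d>35).astype(np.uint8); ys,xs=np.nonzero(m); print(n,"changed px",m.sum(),xs.min()+u,xs.max()+u,ys.min()+v,ys.max()+v)
    for im in(a,b):
        g=cv2.GaussianBlur(cv2.cvtColor(im[v:v+h,u:u+w],cv2.COLOR_BGR2GRAY),(3,3),0);mm=(g>62).astype(np.uint8);c=max(cv2.findContours(mm,0,1)[0],key=cv2.contourArea);print(n,cv2.boundingRect(c))
E
```

```text
time_s: 32.72
ee_pos: [0.4976, 0.1131, 0.2976]
orientation: [0.408, 3.115, -0.0]
wrist_force: [0.2, -0.1, -0.4]
gripper_width: 0.0882
finger_force: 0.0
time_s: 33.22
ee_pos: [0.5118, 0.1693, 0.2974]
orientation: [-0.408, -3.114, 0.001]
wrist_force: [-0.5, -0.6, 0.7]
gripper_width: 0.0877
finger_force: 0.0
top red [(np.int32(148), array([287.6, 193.8])), (np.int32(114), array([312.7, 201.1]))] scene red [(np.int32(415), array([308.7, 266.3]))]
top changed px 490 284 319 190 232
top (12, 13, 54, 55)
top (12, 0, 54, 68)
scene changed px 536 300 333 250 306
scene (9, 5, 54, 64)
scene (2, 0, 61, 69)
```

```bash
python3 - <<'E'
from h import *
print(tri((308.7,266.3),(298.5,197)))
s=robot.get_state();print(s["time_s"],s["finger_force"],s["dq"].round(3))
print(robot.sign_off())
E
```

```text
(array([ 0.54307553, -0.08545898,  0.12747792]), np.float64(0.0014638663721627848))
33.325 0.0 [-0.001 -0.007  0.003  0.    -0.     0.004]
the job is handed in; nothing more can be done
None
```

I handed the job in at 33.3 s; no verdict came back. In the camera images the ring looks closed and centred in the spindle's groove, the pliers stand nose down in the beaker, and the beaker hasn't moved. I didn't re-check the vials or screwdriver after the start, and the ring only closed on the third try after I had pressed and re-spread it on the rotor.

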